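# Sort robot gears, prove one on the mesh tester, hang up the basket

## Robot

A 7-joint arm with a two-finger parallel gripper is mounted at the origin on the work surface. World frame = base frame: x ahead of the robot, y to its left, z up, the work surface at z = 0. Lengths are in m, angles in rad, forces in N, time in s.
With the tool pointing down it reaches from about 0.425 to 0.875 m from the base axis. Payload 4.7 kg.
Tool frame: the origin (TCP) lies on the centre line of the jaws, within the pads' length; the fingertips stand ctrl.tcp_to_tips ahead of it and the grasp point (between the pads) lies 2 mm behind it (ctrl.tcp_to_tips is the distance from the TCP to the fingertips, in m); z points along the fingers, y is the line along which they close (so a half turn about z gives the same grasp; the last joint's range is limited). The gripper opens to 87 mm and grips with 3 to 60 N. Pads are 19 mm wide; open, the fingers measure 117 mm over their backs; the gripper's body (75 mm by 190 mm) begins 51 mm behind the grasp point.
Start: joints at [-1.319, 0.321, -0.07, 1.45, 0.023, 1.371, -0.057], TCP at [0.153, 0.632, 0.24] pointing down, gripper open.
Joint ranges: [-2.86, 2.86], [-0.3, 2.09], [-1.38, 1.24], [0.06, 2.45], [-1.56, 4.7], [0.09, 2.05], [-2.69, 2.69]. Speed limits (rad/s): [2.57, 2.57, 3.14, 3.14, 3.14, 3.14, 3.14].

## Interface

Orientations are given as a rotation vector (axis times angle).
In Python, from bench import ctrl, optics, close_job gives the robot as it stands.
- The arm moves only by the shell command python3 -m inch 'ROWS' [OPENING] [FORCE]. ROWS is JSON, a list of rows, each a list of 2 entries, a list of its own where there are three numbers: the shift along the tool's x, y, z in mm, then the turn, a rotation vector about the tool's x, y, z in degrees. In form: [[[x, y, z], [ax, ay, az]], ...]. A call has exactly 10 rows; each row shifts and turns the commanded pose from where the row before left it, along the tool's axes as they then stand; what a row does not reach is not made up. A row lasts 1/10 s, in which the tool goes at most 50 mm and 8.59 degrees, less where a joint would pass 70% of its speed; a pose out of reach is approached as far as the arm can. A call is refused whole if a number of a shift passes 50 or a number of a turn 8.59, either way. A call with a gripper value outside its range is refused whole. OPENING is the closure, from 0 (fully open) to 1 (shut), set as the call begins (- or left out, the last holds). The fingers move at their own pace and stop on an object; FORCE is the grip in N (left out, the last holds). Time passes only in rows, so rows that do not move let the fingers close, or fill a call up. It gives the time, the measured TCP pose, the force and the opening at its end, in the units of the state.
- ctrl.get_state(): the state, without advancing time (a new reading comes with each control period).
- optics.get_image(name): name is "side" or "top"; returns a dict with "image" (420x560x3 uint8, red, green, blue), "fx", "fy", "cx", "cy" (pixels), "R" (3x3) and "t" (3): a world point X has camera coordinates R X + t. Camera axes: x right, y down, z forward; pixel columns grow to the right and rows downward; lengths in m; the calibration is good to about 2 mm. A picture is of the moment at which its call begins. There is no depth.
- close_job(): hands the job in, once; it reports no verdict.
The state is a dict: "time": time; "joint_positions": joint angles; "qd": joint speeds; "joint_torque": joint torques, N m; "position": TCP position; "tool_rot": TCP orientation; "ft_force": force on the tool from outside, world axes, zero at the start; "torque": the same for the moment, N m; "grip_width": opening from 0.0 (shut) to 1.0 (fully open).
Only numpy, scipy, OpenCV 4.12 (cv2) and the standard library are available. Lean on these libraries where they do the work, as an engineer would, in place of code of your own. Each camera call takes 0.05 s, during which the arm holds its last target. There are 200 camera calls.

## Task

Sort the loose orange gears on the bench: those with twelve teeth, like the brass master gear, belong in the red basket and the eight-tooth ones in the blue tray, none piled on another. Along the way prove one twelve-tooth gear: set it down on the tester's steel post, fully seated and in mesh with the master gear, and turn it until the master has gone round a quarter turn, before it too goes into the basket. At the end the basket with all its gears hangs by its handle on both prongs of the yellow hook; leave the bottle, meter and screwdriver alone.

Things in the scene. Friction and masses are not known exactly. Their poses are not given: they have to be found in the camera images.
- gear12_a_c (a point): loose orange spur gear, twelve teeth (pitch diameter 48 mm, 30 degrees per tooth, teeth 4.6 mm wide), flat, hub up: disc 54.4 mm over the tips, 14 mm thick; on it a round hub 22 mm in diameter up to 42 mm total height (grip it there); 13 mm bore, open below, 14 mm deep. This point: its centre, 21 mm above its underside; z is its axis, one tooth points along x. May be absent.
- gear12_b_c (a point): loose orange spur gear, twelve teeth (pitch diameter 48 mm, 30 degrees per tooth, teeth 4.6 mm wide), flat, hub up: disc 54.4 mm over the tips, 14 mm thick; on it a round hub 22 mm in diameter up to 42 mm total height (grip it there); 13 mm bore, open below, 14 mm deep. This point: its centre, 21 mm above its underside; z is its axis, one tooth points along x. May be absent.
- gear12_c_c (a point): loose orange spur gear, twelve teeth (pitch diameter 48 mm, 30 degrees per tooth, teeth 4.6 mm wide), flat, hub up: disc 54.4 mm over the tips, 14 mm thick; on it a round hub 22 mm in diameter up to 42 mm total height (grip it there); 13 mm bore, open below, 14 mm deep. This point: its centre, 21 mm above its underside; z is its axis, one tooth points along x. May be absent.
- gear8_a_c (a point): loose orange spur gear, eight teeth (pitch diameter 32 mm, teeth 4.6 mm wide; cannot reach the master), flat, hub up: disc 38.4 mm over the tips, 14 mm thick; on it a round hub 22 mm in diameter up to 42 mm total height (grip it there); 13 mm bore, open below, 14 mm deep. This point: its centre, 21 mm above its underside; z is its axis, one tooth points along x. May be absent.
- gear8_b_c (a point): loose orange spur gear, eight teeth (pitch diameter 32 mm, teeth 4.6 mm wide; cannot reach the master), flat, hub up: disc 38.4 mm over the tips, 14 mm thick; on it a round hub 22 mm in diameter up to 42 mm total height (grip it there); 13 mm bore, open below, 14 mm deep. This point: its centre, 21 mm above its underside; z is its axis, one tooth points along x. May be absent.
- tester: fixed gear tester: blue bed 100 by 165 mm with an aluminium plate whose top is 22 mm above the bench; its origin is the centre of its underside. Along its y axis lie the steel test post (y = -24.5 mm) and the brass master gear (y = +24.5 mm).
- post (a point): foot of the tester's test post, on the plate the gear rests on (22 mm above the bench); the post is a 10 mm pin, 13 mm tall, its upper 5 mm tapered to a point. A seated gear rests flat on the plate, its centre point 21 mm above this one. The master's axis is 49 mm away.
- master_c (a point): centre of the brass master gear's top face, 36.5 mm above the bench; twelve teeth, 54.4 mm over the tips, 14 mm thick, a 18 mm cap 4 mm high on top. It turns with the master; one tooth points along its x axis. It turns freely on its vertical spindle with slight friction and stays where it is left.
- master_mark (a point): red dot on one tooth of the master gear, 23.5 mm from its axis, on its top face
- master (a joint): angle of the master gear about its vertical axis, rad, counter-clockwise from above positive; turns without limit. Driven by a twelve-tooth gear it turns the other way, one to one, after up to about 0.25 rad of backlash. Start angle varies.
- tray: fixed blue open tray, 130 (x) by 110 (y) mm outside, walls 4 mm thick and 25 mm high, floor 4 mm thick; origin at the centre of its underside
- basket: loose red steel basket, 190 (x) by 158 (y) mm outside, walls 4 mm thick and 35 mm high, 0.4 kg empty; origin at the centre of its underside. A rigid handle arches over it along its y axis.
- basket_handle (a point): middle of the basket's handle bar: a straight round steel bar 10 mm thick along the basket's y axis, 154 mm long between its two uprights, its centre 100 mm above the basket's underside; the uprights stand at the middle of the basket's two y walls
- basket_floor (a point): centre of the basket's inner floor, 4 mm above its underside; inside it measures 182 (x) by 150 (y) mm. The gears fit on either side of the handle: 55 mm to its +x or -x side, two abreast 32 mm to +y and -y.
- hook: fixed hook stand; origin under its post at bench level. From the post's head two yellow prongs 8 mm thick, 90 mm apart, run level towards its -x axis (falling slightly from 216 to 200 mm height), each ending 155 mm from the post in an upturned tip that reaches 222 mm above the bench. The post is 20 mm thick.
- hook_seat (a point): where the middle of the handle bar rests on the hook: between the prongs, 210 mm above the bench, 12 mm behind the upturned tips (towards the post). Axes as the hook: x points to the post, the handle bar lies along y.
- bottle: bystander: white plastic bottle, 52 mm in diameter, 150 mm tall, standing; origin at its underside
- screwdriver: bystander: screwdriver with red handle lying on the bench; origin in its middle, at the underside
- meter: bystander: yellow hand multimeter lying on the bench, 75 by 140 by 42 mm; origin at its underside

How it is judged:
On the way, in this order (a step that is already met when the one before it is completed fails the run):
1. a twelve-tooth gear sits fully down on the test post, in mesh with the master (((horizontal distance between gear12_a_c and post below 0.004 m and z of gear12_a_c in the frame of post below 0.0245 m and angle between gear12_a_c's own z axis and vertical below 0.12 rad) or (horizontal distance between gear12_b_c and post below 0.004 m and z of gear12_b_c in the frame of post below 0.0245 m and angle between gear12_b_c's own z axis and vertical below 0.12 rad) or (horizontal distance between gear12_c_c and post below 0.004 m and z of gear12_c_c in the frame of post below 0.0245 m and angle between gear12_c_c's own z axis and vertical below 0.12 rad))), for 0.2 s.
2. with a twelve-tooth gear seated on the post the master gear has been turned at least 60 degrees from where it was at the start (((horizontal distance between gear12_a_c and post below 0.004 m and z of gear12_a_c in the frame of post below 0.0245 m and angle between gear12_a_c's own z axis and vertical below 0.12 rad and distance of master_mark from where it was at the start of the episode above 0.0235 m) or (horizontal distance between gear12_b_c and post below 0.004 m and z of gear12_b_c in the frame of post below 0.0245 m and angle between gear12_b_c's own z axis and vertical below 0.12 rad and distance of master_mark from where it was at the start of the episode above 0.0235 m) or (horizontal distance between gear12_c_c and post below 0.004 m and z of gear12_c_c in the frame of post below 0.0245 m and angle between gear12_c_c's own z axis and vertical below 0.12 rad and distance of master_mark from where it was at the start of the episode above 0.0235 m))), for 0.1 s.
At the end, for the whole second after the job is handed in: Every twelve-tooth gear lies on the basket floor and every eight-tooth gear on the tray floor, none piled up; the basket hangs at rest on the hook, its handle within 50 mm of the seat, its floor over 70 mm above the bench, tilted less than 0.35 rad (x of gear12_a_c in the frame of basket_floor between -0.092 and 0.092 m and y of gear12_a_c in the frame of basket_floor between -0.076 and 0.076 m and z of gear12_a_c in the frame of basket_floor between 0 and 0.046 m and x of gear12_b_c in the frame of basket_floor between -0.092 and 0.092 m and y of gear12_b_c in the frame of basket_floor between -0.076 and 0.076 m and z of gear12_b_c in the frame of basket_floor between 0 and 0.046 m and x of gear12_c_c in the frame of basket_floor between -0.092 and 0.092 m and y of gear12_c_c in the frame of basket_floor between -0.076 and 0.076 m and z of gear12_c_c in the frame of basket_floor between 0 and 0.046 m and x of gear8_a_c in the frame of tray between -0.062 and 0.062 m and y of gear8_a_c in the frame of tray between -0.052 and 0.052 m and z of gear8_a_c in the frame of tray between 0 and 0.05 m and x of gear8_b_c in the frame of tray between -0.062 and 0.062 m and y of gear8_b_c in the frame of tray between -0.052 and 0.052 m and z of gear8_b_c in the frame of tray between 0 and 0.05 m and contact force between basket and hook above 1.5 N and distance between basket_handle and hook_seat below 0.05 m and angle between basket_handle's own z axis and vertical below 0.35 rad and linear speed of basket below 0.03 m/s and height (world z) of basket_floor above 0.07 m); the robot touches nothing.
It fails at once if the bottle is pushed more than 40 mm (distance of bottle from where it was at the start of the episode above 0.04 m).
It fails at once if the screwdriver is pushed more than 40 mm (distance of screwdriver from where it was at the start of the episode above 0.04 m).
It fails at once if the meter is pushed more than 40 mm (distance of meter from where it was at the start of the episode above 0.04 m).
It fails at once if the bottle is knocked over (angle between bottle's own z axis and vertical above 0.6 rad).
Of gear12_a, gear12_b, gear12_c only 2 to 3 are there at a start; the rules pass over those that are not, and their reading is None.
Of gear8_a, gear8_b only 1 to 2 are there at a start; the rules pass over those that are not, and their reading is None.
At some moment in a run one of gear12_a, gear12_b, gear12_c, gear8_a, gear8_b may be knocked a few centimetres aside while the robot is not near it.
It also fails if it takes over 210 s, if anything falls off the work surface, if the arm or the gripper's body presses on something with over 40 N, if the wrist force passes 120 N, or if a joint passes its speed limit or range.

## Working session

There is one attempt and no reset: what is moved stays moved. The work goes in short steps, Python scripts to look and compute and a shell command to move; the robot and the scene stay as the last step left them, time stands still between calls to the robot, and variables do not carry over. Pictures are saved under pics/ and viewed, on a budget of 14 in all, crops included, one or two more only if the job needs it, and the job is handed in when it is done.

```bash
ls; mkdir -p pics; cat > h.py <<'E'
import numpy as np, cv2
from scipy.spatial.transform import Rotation as Rn
from bench import ctrl, optics
def snap(name,fn,crop=None,scale=1):
    d=optics.get_image(name); im=d["image"]
    cv2.imwrite("pics/raw_"+fn+".png",im[:,:,::-1]); np.savez("pics/"+fn+".npz",**{k:v for k,v in d.items()})
    if crop: x0,y0,x1,y1=crop; im=im[y0:y1,x0:x1]
    im=cv2.resize(im,None,fx=scale,fy=scale,interpolation=cv2.INTER_CUBIC)
    cv2.imwrite("pics/"+fn+".png",im[:,:,::-1]); return d
def unproj(d,u,v,z):
    R=np.array(d["R"]);t=np.array(d["t"]);c=-R.T@t
    r=R.T@np.array([(u-d["cx"])/d["fx"],(v-d["cy"])/d["fy"],1]); return c+r*(z-c[2])/r[2]
def proj(d,X):
    p=np.array(d["R"])@np.array(X)+d["t"]; return float(d["fx"]*p[0]/p[2]+d["cx"]),float(d["fy"]*p[1]/p[2]+d["cy"])
def st():
    s=ctrl.get_state(); R=Rn.from_rotvec(s["tool_rot"]).as_matrix(); return s,np.array(s["position"]),R
E
python3 - <<'E'
from h import *
for n in("top","side"):
    d=snap(n,n+"0",scale=1.4); print(n,d["fx"],d["cx"],d["cy"],-np.array(d["R"]).T@d["t"]);print(np.round(d["R"],3))
s,p,R=st();print(s,np.round(R,3),ctrl.tcp_to_tips)
E
```

```text
pics
top 391.42160974523836 279.3763557746932 206.35975770438625 [0.34217077 0.04333645 1.1693255 ]
[[-0.089 -0.996  0.003]
 [-0.974  0.086 -0.212]
 [ 0.211 -0.022 -0.977]]
side 436.4102152258204 286.6361584189412 203.574426577247 [-0.17382288 -0.69567844  0.84828856]
[[ 0.711 -0.703  0.013]
 [-0.392 -0.411 -0.823]
 [ 0.584  0.58  -0.568]]
{'time': 0.1, 'joint_positions': array([-1.31887565,  0.321751  , -0.0700659 ,  1.45155226,  0.02262393,
        1.37075216, -0.05691239]), 'qd': array([-0.00171731, -0.00165423,  0.00050591, -0.0038273 , -0.00152547,
       -0.00082597, -0.00067784]), 'joint_torque': array([-2.48056886e-04, -4.92571199e+01, -4.05862620e-01, -3.13401496e+01,
       -6.42639189e-02,  3.94509814e-02,  6.71712269e-05]), 'position': array([0.15308862, 0.63125273, 0.23856968]), 'tool_rot': array([-3.72674904e-01, -3.11932889e+00,  2.63050137e-03]), 'ft_force': array([ 0.80234876, -0.70462928, -0.58009355]), 'torque': array([-0.09182033, -0.0180578 , -0.05216159]), 'grip_width': 0.9985478038981471} [[-0.972  0.236 -0.   ]
 [ 0.236  0.972 -0.002]
 [-0.    -0.002 -1.   ]] 0.017
```

View pics/top0.png

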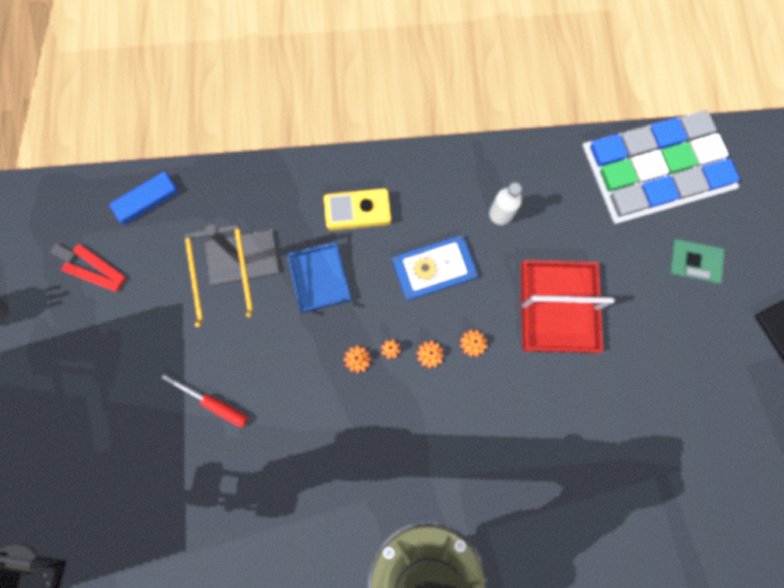

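View pics/side0.png

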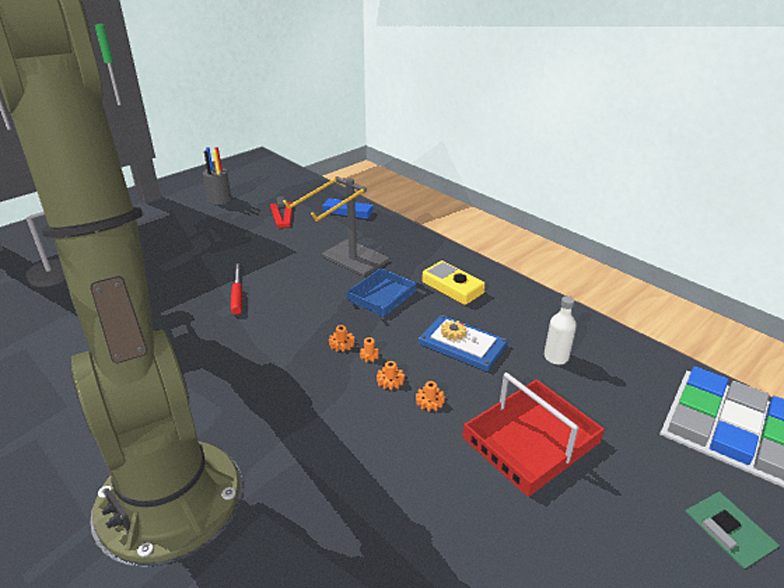

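The top view shows three twelve-tooth gears at (357,358), (430,353) and (473,343), and one eight-tooth gear at (390,348). The tester is at (435,267), the tray at (320,276), the basket at (563,306) and the hook prongs at (187–250, 230–325). All pixels are in the 1.4x picture.

```bash
cat > gears.py <<'E'
from h import *
from scipy.optimize import least_squares
def gears(dt,ds,zb=0.0):
    """orange blob centroids in each view, unprojected at mid-height"""
    out={}
    for n,d in(("top",dt),("side",ds)):
        im=np.ascontiguousarray(d["image"]);h=cv2.cvtColor(im,cv2.COLOR_RGB2HSV)
        m=cv2.inRange(h,(6,170,90),(16,255,255))
        m=cv2.morphologyEx(m,cv2.MORPH_CLOSE,np.ones((3,3)))
        k,l,s,c=cv2.connectedComponentsWithStats(m)
        out[n]=[(s[i][4],c[i].round(1),s[i][:4],unproj(d,*c[i],zb+0.015).round(4)) for i in range(1,k) if s[i][4]>40]
    return out
E
python3 - <<'E'
from gears import *
ld=lambda f:dict(np.load("pics/"+f+".npz"))
dt,ds=ld("top0"),ld("side0")
for n,l in gears(dt,ds).items():
    for o in l: print(n,o[0],o[1],o[2],o[3])
def c(u,v): return u/1.4,v/1.4
# basket rim corners (z .035), tester plate, tray rim z.025, hook tips
for nm,d,z,pts in [("basket",dt,.035,[(523,262),(600,262),(602,352),(523,351)]),("bar",dt,.1,[(533,299),(606,301)]),
 ("tray",dt,.025,[(288,252),(340,242),(350,298),(300,310)]),("tester",dt,.02,[(393,266),(465,238),(478,268),(407,298)]),
 ("masterS",ds,.04,[(453,325)]),("masterT",dt,.04,[(426,267)]),("hooktip",dt,.222,[(198,324),(249,315)]),("hooktipS",ds,.222,[(287,206),(314,217)]),
 ("bottle",dt,.15,[(515,188)]),("meter",dt,.042,[(325,192),(389,189),(391,224),(328,229)]),("posttop",ds,.035,[(474,341)]),("posttopT",dt,.035,[(446,262)])]:
    print(nm,[unproj(d,*c(*p),z)[:2].round(3).tolist() for p in pts])
import cv2
a=cv2.resize(dt["image"][160:265,200:440],None,fx=3.3,fy=3.3,interpolation=cv2.INTER_CUBIC)
b=cv2.resize(ds["image"][195:305,190:430],None,fx=2.6,fy=2.6,interpolation=cv2.INTER_CUBIC)
b=cv2.resize(ds["image"][215:270,290:370],None,fx=4.5,fy=4.5,interpolation=cv2.INTER_CUBIC)
o=np.zeros((600,800,3),np.uint8);o[:a.shape[0],:a.shape[1]]=a[:,:800];o[350:350+b.shape[0],:b.shape[1]]=b[:250]
b2=cv2.resize(dt["image"][165:215,275:345],None,fx=4.9,fy=4.9,interpolation=cv2.INTER_CUBIC);o[350:350+b2.shape[0],400:400+b2.shape[1]]=b2
cv2.imwrite("pics/z0.png",o[:,:,::-1])
E
```

```text
top 165 [338.6 244.5] [331 237  16  16] [ 0.4607 -0.1469  0.015 ]
top 58 [279.8 248.9] [276 244   8  10] [0.4632 0.0272 0.015 ]
top 134 [307.9 251.8] [302 245  13  15] [ 0.4473 -0.0543  0.015 ]
top 162 [255.7 256.4] [249 249  14  15] [0.4473 0.0997 0.015 ]
side 235 [243.5 242.2] [235 232  18  19] [0.4478 0.1    0.015 ]
side 155 [263.1 249.9] [257 241  13  18] [0.4664 0.0339 0.015 ]
side 269 [278.4 268.5] [269 259  20  20] [ 0.4443 -0.0536  0.015 ]
side 292 [306.8 283.1] [297 272  20  22] [ 0.4596 -0.1465  0.015 ]
basket [[0.621, -0.269], [0.606, -0.434], [0.415, -0.405], [0.432, -0.242]]
bar [[0.527, -0.26], [0.511, -0.405]]
tray [[0.69, 0.233], [0.703, 0.119], [0.577, 0.106], [0.56, 0.214]]
tester [[0.64, 0.009], [0.689, -0.154], [0.619, -0.174], [0.567, -0.015]]
masterS [[0.631, -0.053]]
masterT [[0.627, -0.06]]
hooktip [[0.514, 0.363], [0.522, 0.274]]
hooktipS [[0.503, 0.337], [0.515, 0.256]]
bottle [[0.744, -0.243]]
meter [[0.814, 0.143], [0.809, 0.003], [0.728, 0.005], [0.729, 0.142]]
posttop [[0.628, -0.114]]
posttopT [[0.635, -0.105]]
```

View pics/z0.png

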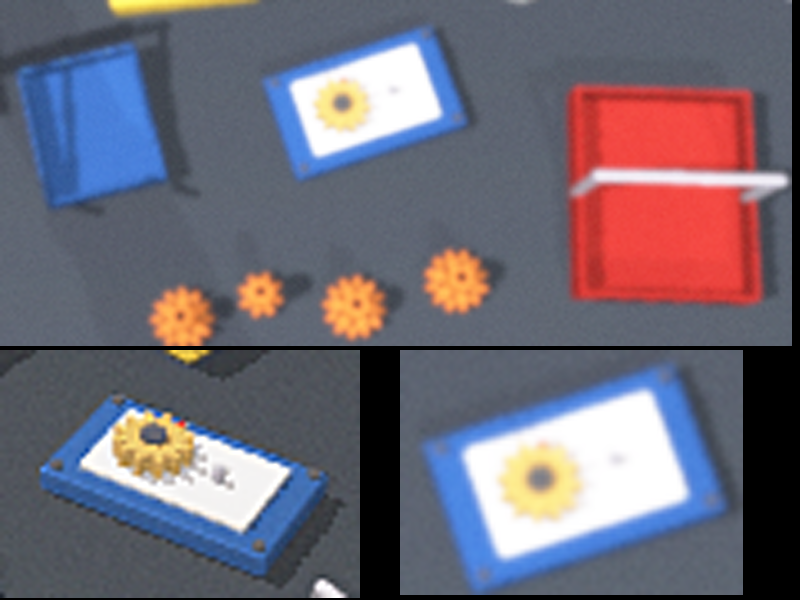

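Zoomed crop: the red master mark is at the raw top pixel ≈(304.2,184.0) and the master cap at ≈(303.8,191.1). The post tip is at ≈(319.5,187.0) in the top view and ≈(339.3,241.2) in the side view. There are three 12-tooth gears and one 8-tooth gear. Next I fit the fixtures' poses and rotate the tool.

```bash
python3 - <<'E'
from h import *
from scipy.optimize import least_squares
ld=lambda f:dict(np.load("pics/"+f+".npz"))
D={"t":ld("top0"),"s":ld("side0")}
def fit(obs,x0,name):
    def f(p):
        c,s=np.cos(p[2]),np.sin(p[2]);o=[]
        for cam,X,uv in obs:
            W=[p[0]+c*X[0]-s*X[1],p[1]+s*X[0]+c*X[1],X[2]]
            o+=list(np.subtract(proj(D[cam],W),uv))
        return o
    r=least_squares(f,x0,loss="soft_l1"); print(name,r.x.round(4),np.degrees(r.x[2]).round(1),"res px",r.fun.round(1)); return r.x
T=lambda u,v:(275+(u-400)/4.9,165+(v-350)/4.9)
S=lambda u,v:(290+u/4.5,215+(v-350)/4.5)
# tester y axis points from post to master: (-y-> +y) ~ direction world (-.01,.05)
zb=.018
ob=[("t",(.05,.0825,zb),T(427,443)),("t",(.05,-.0825,zb),T(676,365)),("t",(-.05,-.0825,zb),T(728,510)),("t",(-.05,.0825,zb),T(480,593)),
("t",(0,.0245,.0405),T(541,478)),("t",(0,-.0245,.035),T(620,459)),
("s",(0,.0245,.0405),S(153,433)),("s",(0,-.0245,.035),S(221,467)),("s",(.05,.0825,zb),S(115,397)),("s",(-.05,.0825,zb),S(42,468)),("s",(.05,-.0825,zb),S(327,476)),("s",(-.05,-.0825,zb),S(265,552))]
p=fit(ob,[.63,-.083,.2],"tester")
c,s=np.cos(p[2]),np.sin(p[2])
post=p[:2]+.0245*np.array([s,-c]);mas=p[:2]+.0245*np.array([-s,c]);print("post",post,"master",mas)
m=unproj(D["t"],304.2,184.0,.0365)[:2]-mas; print("mark",m,np.hypot(*m),"tooth angle",np.degrees(np.arctan2(m[1],m[0])),"line master->post",np.degrees(np.arctan2(*(post-mas)[::-1])))
q=lambda u,v:(u/1.4,v/1.4)
fit([("t",(.095,.079,.035),q(523,262)),("t",(.095,-.079,.035),q(600,262)),("t",(-.095,-.079,.035),q(602,352)),("t",(-.095,.079,.035),q(523,351)),
("t",(0,.077,.1),q(533,299)),("t",(0,-.077,.1),q(612,301)),("s",(0,.077,.1),q(505,376)),("s",(0,-.077,.1),q(576,431)),
("s",(.095,.079,.035),q(538,381)),("s",(-.095,.079,.035),q(464,432)),("s",(.095,-.079,.035),q(604,431)),("s",(-.095,-.079,.035),q(530,486))],[.52,-.33,.1],"basket")
fit([("t",(.065,.055,.025),q(288,252)),("t",(.065,-.055,.025),q(340,242)),("t",(-.065,-.055,.025),q(350,298)),("t",(-.065,.055,.025),q(300,310)),
("s",(.065,.055,.025),q(378,270)),("s",(-.065,.055,.025),q(348,293)),("s",(.065,-.055,.025),q(416,288))],[.63,.17,0.1],"tray")
fit([("t",(-.155,.045,.22),q(198,323)),("t",(-.155,-.045,.22),q(249,314)),("t",(0,.045,.216),q(187,238)),("t",(0,-.045,.216),q(238,230)),
("s",(-.155,.045,.22),q(287,206)),("s",(-.155,-.045,.22),q(314,217)),("s",(0,.045,.216),q(336,180)),("s",(0,-.045,.216),q(364,191))],[.67,.31,0.1],"hook")
E
python3 -m inch '[[[0,0,-8],[0,0,7.64]],[[0,0,-8],[0,0,7.64]],[[0,0,-8],[0,0,7.64]],[[0,0,-8],[0,0,7.64]],[[0,0,-8],[0,0,7.64]],[[0,0,0],[0,0,7.64]],[[0,0,0],[0,0,7.64]],[[0,0,0],[0,0,7.64]],[[0,0,0],[0,0,7.64]],[[0,0,0],[0,0,7.64]]]' 0.5
```

```text
tester [ 0.6309 -0.0837  0.2295] 13.2 res px [-0.1 -0.4 -0.1 -0.6  0.6 -0.2 -0.5 -0.4  0.4 -0.  -0.4 -0.6 -0.   0.5
 -0.5  0.1 -0.8 -0.6 -1.   0.8  0.6  0.4 -0.2  2.7]
post [ 0.63647736 -0.10756055] master [ 0.62532922 -0.05984558]
mark [ 0.02281579 -0.00267648] 0.02297223574730064 tooth angle -6.690697714872612 line master->post -76.84929919205337
basket [ 0.5184 -0.3401 -0.1189] -6.8 res px [ 1.2 -0.6 -1.1  1.   0.8  0.1  2.6 -0.8  1.2 -0.2  0.1  0.1  0.4  0.7
 -0.9 -1.  -1.5 -0.2 -0.8 -4.2  0.1 -0.1  0.1  0. ]
tray [0.6313 0.1679 0.1375] 7.9 res px [ 0.5  0.5 -1.1 -0.1  0.7  0.7  0.1  0.3  2.3 -1.3 -1.3 -0.7  0.8 -2.9]
hook [0.6771 0.3337 0.1009] 5.8 res px [ 0.2 -1.1  0.3 -1.4  1.5  0.5  0.3 -0.1 -1.  -3.7 -0.4 -2.8 -1.2  0.2
 -1.5  0.1]
time: 1.1
position: [0.1531, 0.6315, 0.2789]
tool_rot: [2.228, 2.214, -0.001]
ft_force: [-0.2, 0.4, 0.4]
grip_width: 0.497
```

```bash
python3 -m inch '[[[-30,15.5,0],[0,0,0]],[[-30,15.5,0],[0,0,0]],[[-30,15.5,0],[0,0,0]],[[-30,15.5,0],[0,0,0]],[[-30,15.5,0],[0,0,0]],[[-30,15.5,0],[0,0,0]],[[-30,15.5,0],[0,0,0]],[[-30,15.5,0],[0,0,0]],[[-30,15.5,0],[0,0,0]],[[-30,15.5,0],[0,0,0]]]' >/dev/null
python3 -m inch '[[[-30,15.5,16],[0,0,0]],[[-30,15.5,16],[0,0,0]],[[-30,15.5,16],[0,0,0]],[[-30,15.5,16],[0,0,0]],[[-30,15.5,16],[0,0,0]],[[-30,15.5,16],[0,0,0]],[[-30,15.5,16],[0,0,0]],[[-30,15.5,16],[0,0,0]],[[-30,15.5,16],[0,0,0]],[[-30,15.5,16],[0,0,0]]]'
python3 - <<'E'
from gears import *
dt=snap("top","t1",(190,180,430,300),3.3); ds=snap("side","s1",(200,170,360,290),4)
for n,l in gears(dt,ds).items():
    for o in l: print(n,o[0],o[1],o[2],o[3])
E
```

```text
time: 3.1
position: [0.4631, 0.0304, 0.1189]
tool_rot: [-2.221, -2.221, -0.001]
ft_force: [0.1, 0.8, 0.3]
grip_width: 0.5
top 195 [337.6 244.7] [330 237  16  16] [ 0.4604 -0.144   0.015 ]
top 102 [254.1 256.9] [248 249  11  15] [0.4463 0.1046 0.015 ]
side 232 [243.6 242.2] [235 232  18  19] [0.4481 0.0998 0.015 ]
side 153 [263.2 249.8] [257 241  13  18] [0.4667 0.0339 0.015 ]
side 274 [278.5 268.4] [269 258  20  21] [ 0.4447 -0.0533  0.015 ]
side 294 [306.8 283.1] [297 272  20  22] [ 0.4598 -0.1466  0.015 ]
```

View pics/s1.png

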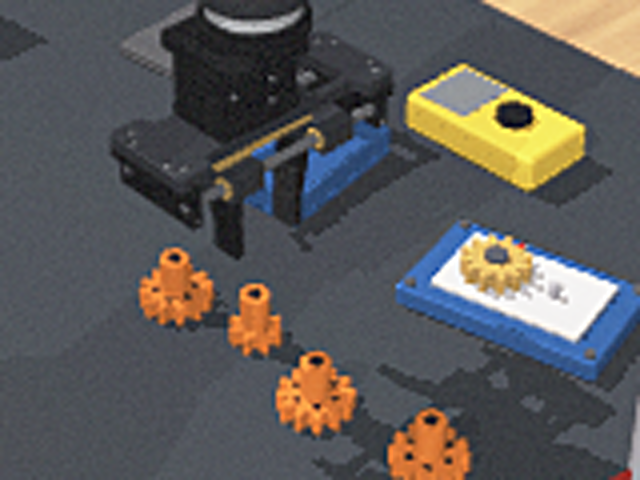

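The side view shows the gripper at the gear8 station, with the hub-top holes at raw pixels gear8 (264,243), B (279.2,259.5), D (307.8,273.8) and C (244,233.5).

```bash
python3 - <<'E'
from h import *
ds=dict(np.load("pics/s1.npz"))
for n,u,v in(("8",264,243),("B",279.2,259.5),("D",307.8,273.8),("C",244,233.5)): print(n,unproj(ds,u,v,.042)[:2].round(4))
s,p,R=st()
for o in(-.03,.03): print(proj(ds,p+R@[0,o,.017]))
E
python3 -m inch '[[[-1,1,9],[0,0,0]],[[-1,1,9],[0,0,0]],[[0,0,9],[0,0,0]],[[0,0,9],[0,0,0]],[[0,0,9],[0,0,0]],[[0,0,9],[0,0,0]],[[0,0,9],[0,0,0]],[[0,0,9],[0,0,0]],[[0,0,9],[0,0,0]],[[0,0,0],[0,0,0]]]' 0.5 10
```

```text
8 [0.4678 0.0309]
B [ 0.4505 -0.0501]
D [ 0.466  -0.1429]
C [0.4546 0.1041]
(255.15509864008368, 232.81785046812192)
(271.2594872119101, 223.76688486409114)
time: 4.2
position: [0.4639, 0.0293, 0.0373]
tool_rot: [-2.221, -2.22, 0.004]
ft_force: [0.3, -1.2, -0.4]
grip_width: 0.501
```

```bash
python3 -m inch '[[[0,0,2],[0,0,0]],[[0,0,0],[0,0,0]],[[0,0,0],[0,0,0]],[[0,0,0],[0,0,0]],[[0,0,0],[0,0,0]],[[0,0,0],[0,0,0]],[[0,0,0],[0,0,0]],[[0,0,0],[0,0,0]],[[0,0,0],[0,0,0]],[[0,0,0],[0,0,0]]]' 1 15
python3 -m inch '[[[0,0,-20],[0,0,0]],[[0,0,-20],[0,0,0]],[[0,0,-20],[0,0,0]],[[0,0,-10],[0,0,0]],[[23,28,0],[0,0,0]],[[23,28,0],[0,0,0]],[[23,28,0],[0,0,0]],[[23,28,0],[0,0,0]],[[23,28,0],[0,0,0]],[[23,28,0],[0,0,0]]]'
python3 - <<'E'
from h import *
dt=snap("top","t2",(180,130,400,280),3.6)
E
```

```text
time: 5.2
position: [0.4653, 0.0297, 0.0369]
tool_rot: [2.222, 2.221, 0.001]
ft_force: [-0.8, 0.7, 5.1]
grip_width: 0.247
time: 6.2
position: [0.6333, 0.1686, 0.1051]
tool_rot: [-2.221, -2.221, 0.003]
ft_force: [0.2, -0.2, -0.5]
grip_width: 0.248
```

View pics/t2.png

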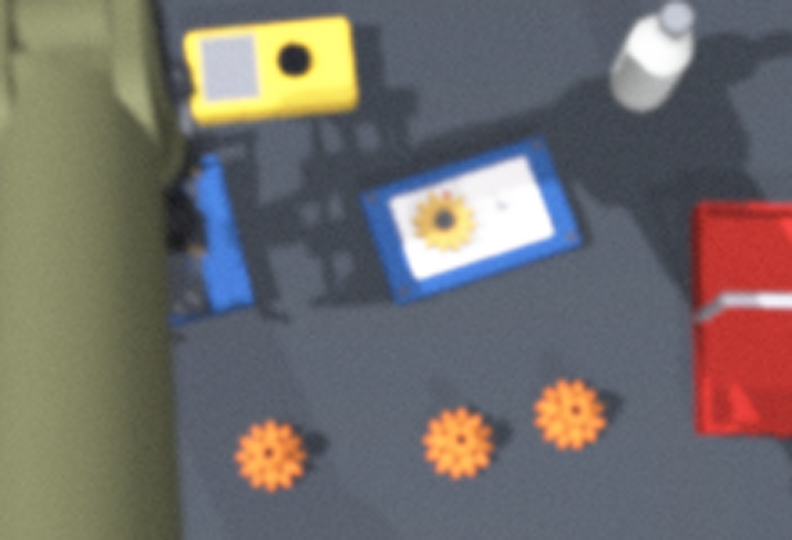

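Gear8 is gripped (opening 21.6 mm equals the hub) and the other three gears are unmoved. Placing it in the tray.

```bash
python3 -m inch '[[[0,0,9],[0,0,0]],[[0,0,9],[0,0,0]],[[0,0,9],[0,0,0]],[[0,0,9],[0,0,0]],[[0,0,9],[0,0,0]],[[0,0,9],[0,0,0]],[[0,0,4],[0,0,0]],[[0,0,4],[0,0,0]],[[0,0,3],[0,0,0]],[[0,0,0],[0,0,0]]]'
python3 -m inch '[[[0,0,2],[0,0,0]],[[0,0,0],[0,0,0]],[[0,0,0],[0,0,0]],[[0,0,0],[0,0,0]],[[0,0,0],[0,0,0]],[[0,0,0],[0,0,0]],[[0,0,-20],[0,0,0]],[[0,0,-20],[0,0,0]],[[0,0,-20],[0,0,0]],[[0,0,-20],[0,0,0]]]' 0.5
python3 -m inch '[[[-20,-17,0],[0,0,0]],[[-22,-18,0],[0,0,0]],[[-22,-18,0],[0,0,0]],[[-22,-18,0],[0,0,0]],[[-22,-18,0],[0,0,0]],[[-22,-18,0],[0,0,0]],[[-22,-18,0],[0,0,0]],[[-22,-18,0],[0,0,0]],[[-22,-18,0],[0,0,0]],[[-24,-21,0],[0,0,0]]]'
python3 - <<'E'
from gears import *
dt=snap("top","t3",(180,130,400,280),3.6); ds=snap("side","s3",(190,170,390,320),4)
for n,l in gears(dt,ds).items():
    for o in l: print(n,o[0],o[1],o[2],o[3])
s,p,R=st();print(p,s["joint_positions"].round(2))
E
```

```text
time: 7.25
position: [0.6329, 0.1676, 0.0413]
tool_rot: [-2.222, -2.221, 0.0]
ft_force: [-0.2, 0.2, -0.0]
grip_width: 0.243
time: 8.25
position: [0.6329, 0.1674, 0.1204]
tool_rot: [2.222, 2.221, 0.0]
ft_force: [0.6, -0.4, -0.6]
grip_width: 0.499
time: 9.25
position: [0.4504, -0.0532, 0.1197]
tool_rot: [2.221, 2.221, 0.001]
ft_force: [0.6, -0.2, 0.7]
grip_width: 0.5
top 43 [228.7 197.9] [226 194   7   8] [0.6307 0.1678 0.015 ]
top 161 [256.  256.3] [249 249  14  16] [0.4476 0.0988 0.015 ]
side 235 [243.5 242.2] [235 232  18  19] [0.4479 0.1    0.015 ]
side 270 [278.4 268.4] [269 258  20  21] [ 0.4444 -0.0535  0.015 ]
side 295 [306.8 283.1] [297 272  21  22] [ 0.4599 -0.1466  0.015 ]
[ 0.44832977 -0.05549566  0.11930516] [-0.82 -0.04  0.89  2.09  0.03  1.07  0.04]
```

View pics/s3.png

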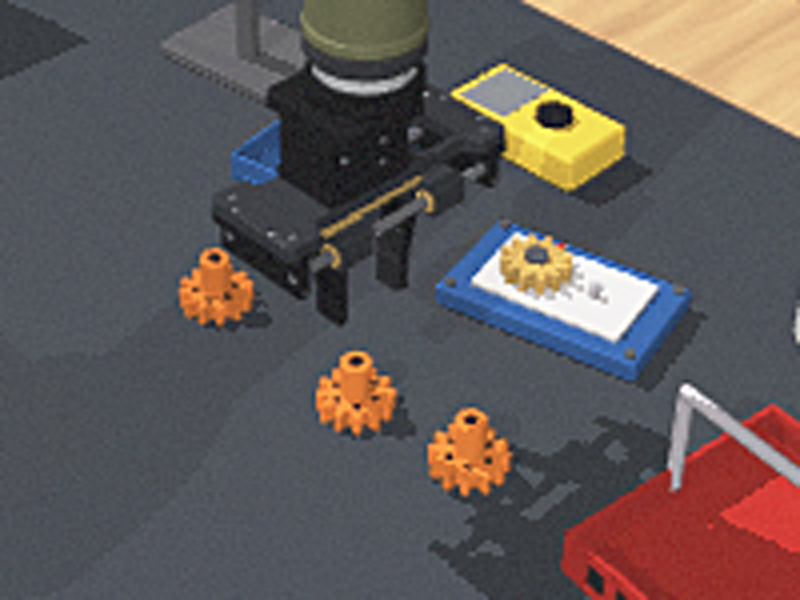

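Side view: gear8 has left the bench (it is in the tray at (0.631,0.168), the orange blob seen from the top). Gears B, D and C are unmoved. Next I measure the tooth phases of gear B and the master by Fourier analysis on the ring.

```bash
cat > phase.py <<'E'
from h import *
from scipy.ndimage import map_coordinates
def phase(d,c0,z,sig,rs=(.0225,.024,.0255),span=.004):
    """12-fold tooth phase (deg, world CCW) by ring sampling; centre searched for largest 12th harmonic"""
    th=np.linspace(0,2*np.pi,360,endpoint=False);f=sig(d["image"].astype(float));best=(0,)
    for dx in np.arange(-span,span+1e-6,.0005):
        for dy in np.arange(-span,span+1e-6,.0005):
            c=np.array([c0[0]+dx,c0[1]+dy]);F=0
            for r in rs:
                X=np.stack([c[0]+r*np.cos(th),c[1]+r*np.sin(th),np.full(360,z)])
                p=np.array(d["R"])@X+np.array(d["t"])[:,None]
                uv=[d["fy"]*p[1]/p[2]+d["cy"],d["fx"]*p[0]/p[2]+d["cx"]]
                F+=np.sum(map_coordinates(f,uv,order=1)*np.exp(-12j*th))
            if abs(F)>best[0]: best=(abs(F),c.round(4),np.degrees(-np.angle(F)/12)%30)
    return best
orange=lambda im:im[...,0]-im[...,2]
brass=lambda im:np.minimum(im[...,0],im[...,1])-im[...,2]
E
python3 - <<'E'
from phase import *
ld=lambda f:dict(np.load("pics/"+f+".npz"))
for f in("top0","t2","side0","s3"):
    d=ld(f);print(f,"B",phase(d,(.449,-.053),.014,orange))
for f in("top0","t2","side0","s3"):
    d=ld(f);print(f,"M",phase(d,(.6253,-.0598),.0365,brass))
E
python3 -m inch '[[[2,0,9],[0,0,0]],[[1,0,9],[0,0,0]],[[0,0,9],[0,0,0]],[[0,0,9],[0,0,0]],[[0,0,9],[0,0,0]],[[0,0,9],[0,0,0]],[[0,0,9],[0,0,0]],[[0,0,9],[0,0,0]],[[0,0,9],[0,0,0]],[[0,0,2],[0,0,0]]]' 0.5
python3 -m inch '[[[0,0,0],[0,0,0]],[[0,0,0],[0,0,0]],[[0,0,0],[0,0,0]],[[0,0,0],[0,0,0]],[[0,0,0],[0,0,0]],[[0,0,0],[0,0,0]],[[0,0,0],[0,0,0]],[[0,0,0],[0,0,0]],[[0,0,0],[0,0,0]],[[0,0,0],[0,0,0]]]' 1 4
```

```text
top0 B (np.float64(10747.615844186093), array([ 0.445, -0.051]), np.float64(18.181655404738514))
t2 B (np.float64(10754.557748306106), array([ 0.445, -0.051]), np.float64(18.207036096382012))
side0 B (np.float64(10071.02828229766), array([ 0.447, -0.05 ]), np.float64(18.080867504513456))
s3 B (np.float64(10193.560803043478), array([ 0.447, -0.05 ]), np.float64(18.138003535527197))
top0 M (np.float64(5489.401723979477), array([ 0.6253, -0.0568]), np.float64(19.491485993030842))
t2 M (np.float64(4843.024834827501), array([ 0.6258, -0.0563]), np.float64(19.165004456493968))
side0 M (np.float64(14872.021644979583), array([ 0.6293, -0.0558]), np.float64(19.404075379638215))
s3 M (np.float64(14144.809856447946), array([ 0.6293, -0.0558]), np.float64(19.33429038902588))
time: 10.35
position: [0.4501, -0.0495, 0.0354]
tool_rot: [-2.222, -2.22, 0.003]
ft_force: [-0.8, 0.2, -0.0]
grip_width: 0.499
time: 11.35
position: [0.4512, -0.0493, 0.0369]
tool_rot: [2.222, 2.221, 0.001]
ft_force: [-0.8, 0.6, 5.5]
grip_width: 0.25
```

```bash
python3 -m inch '[[[0,0,0],[0,0,0]],[[0,0,0],[0,0,0]],[[0,0,0],[0,0,0]],[[0,0,0],[0,0,0]],[[0,0,0],[0,0,8.5]],[[0,0,0],[0,0,8.5]],[[0,0,0],[0,0,8.5]],[[0,0,0],[0,0,8.5]],[[0,0,0],[0,0,8.5]],[[0,0,0],[0,0,8.5]]]' 0.6
python3 -m inch '[[[0,0,0],[0,0,8.5]],[[0,0,0],[0,0,8.5]],[[0,0,0],[0,0,8.5]],[[0,0,0],[0,0,8.5]],[[0,0,0],[0,0,5]],[[0,0,0],[0,0,0]],[[0,0,0],[0,0,0]],[[0,0,0],[0,0,0]],[[0,0,0],[0,0,0]],[[0,0,0],[0,0,0]]]'
python3 -m inch '[[[0,0,0],[0,0,0]],[[0,0,0],[0,0,0]],[[0,0,0],[0,0,0]],[[0,0,0],[0,0,0]],[[0,0,0],[0,0,0]],[[0,0,0],[0,0,0]],[[0,0,0],[0,0,0]],[[0,0,0],[0,0,0]],[[0,0,0],[0,0,0]],[[0,0,0],[0,0,0]]]' 1 4
python3 -m inch '[[[0,0,0],[0,0,0]],[[0,0,0],[0,0,0]],[[0,0,0],[0,0,0]],[[0,0,-20],[0,0,0]],[[0,0,-20],[0,0,0]],[[0,0,-20],[0,0,0]],[[0,0,-20],[0,0,0]],[[0,0,0],[0,0,0]],[[0,0,0],[0,0,0]],[[0,0,0],[0,0,0]]]' 1 15
python3 - <<'E'
from phase import *
ld=lambda f:dict(np.load("pics/"+f+".npz"))
for f in("top0","side0"):
    d=ld(f);b=phase(d,(.449,-.053),.014,orange,span=.008);m=phase(d,(.6283,-.0568),.0365,brass,span=.008);print(f,b[1:],m[1:],m[1]-b[1])
ds=snap("side","s4",(190,150,390,300),4)
s,p,R=st();print(p,R.round(3),s["joint_positions"].round(2))
print(phase(ds,p[:2],p[2]-.0369+.014,orange,span=.008))
d=ld("top0");print(unproj(d,319.9,187.2,.034));d=ld("side0");print(unproj(d,339.1,241,.034))
E
```

```text
time: 12.35
position: [0.4508, -0.0494, 0.0365]
tool_rot: [-2.965, -1.039, -0.0]
ft_force: [0.5, 0.1, 0.1]
grip_width: 0.401
time: 13.35
position: [0.4509, -0.0494, 0.0366]
tool_rot: [-3.141, -0.0, -0.0]
ft_force: [0.7, -0.0, 0.5]
grip_width: 0.394
time: 14.35
position: [0.4509, -0.0494, 0.0366]
tool_rot: [-3.142, 0.001, -0.0]
ft_force: [0.4, 0.2, 0.3]
grip_width: 0.252
time: 15.35
position: [0.45, -0.0493, 0.1156]
tool_rot: [3.141, -0.0, -0.003]
ft_force: [0.6, 0.0, 0.2]
grip_width: 0.245
top0 (array([ 0.445, -0.051]), np.float64(18.181655404738514)) (array([ 0.6253, -0.0568]), np.float64(19.491485993030842)) [ 0.1803 -0.0058]
side0 (array([ 0.441, -0.061]), np.float64(11.724022216039211)) (array([ 0.6293, -0.0553]), np.float64(18.757494842055454)) [0.1883 0.0057]
[ 0.44997579 -0.04945763  0.11555703] [[ 1.    -0.001 -0.002]
 [-0.001 -1.    -0.001]
 [-0.002  0.001 -1.   ]] [-1.13 -0.06  1.17  2.1   0.06  1.07 -1.56]
(np.float64(9098.289543616196), array([ 0.442 , -0.0575]), np.float64(18.771994711100785))
[ 0.63478771 -0.10868136  0.034     ]
[ 0.63890401 -0.10732648  0.034     ]
```

```bash
python3 -m inch '[[[19,5.5,2],[0,0,0]],[[19,5.5,2],[0,0,0]],[[19,5.5,2],[0,0,0]],[[19,5.5,2],[0,0,0]],[[19,5.5,2],[0,0,0]],[[19,5.5,2],[0,0,0]],[[19,5.5,2],[0,0,0]],[[19,5.5,2],[0,0,0]],[[19,5.5,6],[0,0,0]],[[19,5.5,6],[0,0,-4]]]'
python3 -m inch '[[[0,0,6],[0,0,0]],[[0,0,4],[0,0,0]],[[0,0,0],[0,0,0]],[[0,0,0],[0,0,0]],[[0,0,0],[0,0,0]],[[0,0,0],[0,0,0]],[[0,0,0],[0,0,0]],[[0,0,0],[0,0,0]],[[0,0,0],[0,0,0]],[[0,0,0],[0,0,0]]]'
python3 - <<'E'
from phase import *
ds=snap("side","s5",(275,190,395,280),6.6)
snap("top","t5")
s,p,R=st();print(p,s["joint_positions"].round(2))
print("hub top centre expected at",(np.array(proj(ds,[p[0],p[1],p[2]-.0369+.042]))-[275,190])*6.6)
E
```

```text
time: 16.4
position: [0.6408, -0.1049, 0.086]
tool_rot: [3.139, 0.111, -0.005]
ft_force: [0.5, -0.4, -0.2]
grip_width: 0.245
time: 17.4
position: [0.6409, -0.1045, 0.0786]
tool_rot: [-3.14, -0.109, -0.0]
ft_force: [0.3, -0.8, 0.6]
grip_width: 0.25
[ 0.64083965 -0.10449972  0.07856735] [-0.57  0.61  0.94  1.66 -0.53  1.15 -1.  ]
hub top centre expected at [430.1346335  243.23083975]
```

View pics/s5.png

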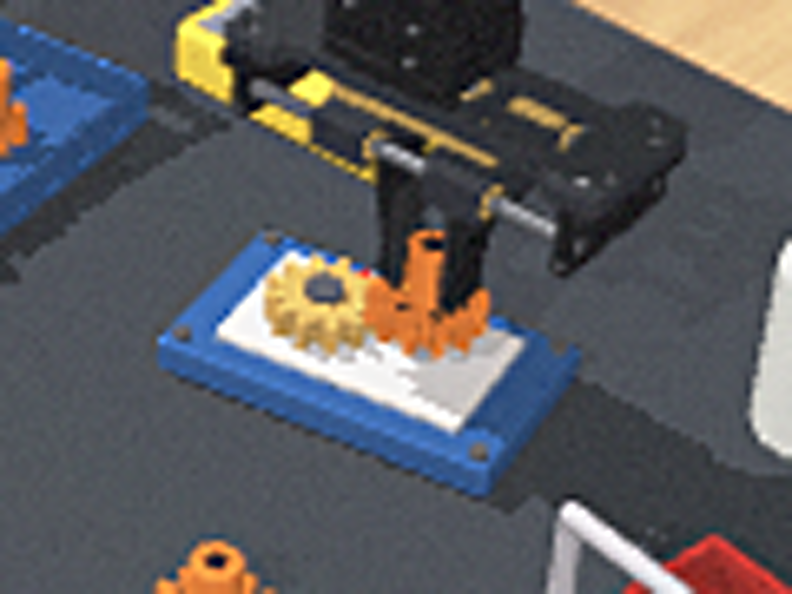

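The side view shows the gear hovering at the post with its hub top at (431,242), against an expected (430,243). So the side calibration is good here, and the master cap is at (326,286).

```bash
python3 - <<'E'
from phase import *
ds=dict(np.load("pics/s5.npz"))
m=unproj(ds,275+326/6.6,190+286/6.6,.0405)[:2];print("master",m)
for a in(12,13.2,14.5): a=np.radians(a);print("post via master",m+.049*np.array([np.sin(a),-np.cos(a)]))
for v in(239.8,240.4): print("tip",unproj(ds,339.1,v,.035)[:2])
im=ds["image"];d0=dict(np.load("pics/side0.npz"));g=cv2.cvtColor(d0["image"],cv2.COLOR_RGB2GRAY)
print(g[234:250,331:350])
s,p,R=st();print("held",phase(ds,p[:2],p[2]-.0369+.014,orange,rs=(.024,.0255,.027),span=.003));print("M",phase(ds,m,.0365,brass))
E
```

```text
master [ 0.62844108 -0.05878633]
post via master [ 0.63862876 -0.10671556]
post via master [ 0.63963028 -0.1064917 ]
post via master [ 0.64070971 -0.10622557]
tip [ 0.642181   -0.10450543]
tip [ 0.64003966 -0.10628037]
[[199 187 237 254 247 162  93  92 110  94  86  82  79  83  82  77  82  82
   81]
 [173 155 250 249 254 254 255 250 160  96  96 110  88  66  78  81  82  80
   88]
 [212 181 178 194 249 248 249 252 254 246 157  94  90  97  95  86  79  77
   82]
 [170 138 169 246 251 246 245 245 248 252 254 255 252 161  94  92 111  93
   68]
 [160 138 169 205 201 247 245 244 245 246 247 249 252 254 241 246 164 100
   91]
 [139 137 200 200 187 247 247 248 247 246 244 244 245 247 249 252 254 246
  155]
 [163 152 194 255 253 252 233 227 229 242 246 245 243 243 244 245 248 251
  254]
 [198 196 193 204 200 252 213 198 180 213 237 244 244 243 243 243 243 245
  246]
 [194 255 254 202 184 240 199 179 156 190 248 245 243 243 244 244 244 243
  243]
 [188 194 247 248 248 239 179 164 144 255 252 246 244 244 243 243 243 244
  243]
 [250 200 245 245 245 248 224 158 151 195 198 246 244 243 243 243 243 243
  244]
 [246 245 245 243 244 245 247 251 254 205 177 243 244 243 243 243 243 244
  247]
 [242 243 243 243 243 243 244 245 246 247 247 245 243 242 243 243 244 246
  254]
 [242 242 242 243 243 243 244 244 243 243 243 243 243 243 243 242 244 252
  244]
 [245 245 243 242 242 242 243 243 243 243 243 243 243 242 243 244 250 253
  147]
 [250 251 248 246 244 243 242 242 242 243 242 243 242 242 243 247 255 201
   84]]
held (np.float64(5183.260952356725), array([ 0.6393, -0.1015]), np.float64(17.522606109850074))
M (np.float64(12827.112691877917), array([ 0.6289, -0.0553]), np.float64(18.519276247584422))
```

```bash
python3 -m inch '[[[0,1,0],[0,0,0]],[[0,0,2],[0,0,0]],[[0,0,2],[0,0,0]],[[0,0,2],[0,0,0]],[[0,0,2],[0,0,0]],[[0,0,1],[0,0,0]],[[0,0,0],[0,0,0]],[[0,0,0],[0,0,0]],[[0,0,0],[0,0,0]],[[0,0,0],[0,0,0]]]'
python3 -m inch '[[[0,0,2],[0,0,0]],[[0,0,2],[0,0,0]],[[0,0,2],[0,0,0]],[[0,0,1],[0,0,0]],[[0,0,1],[0,0,0]],[[0,0,0],[0,0,0]],[[0,0,0],[0,0,0]],[[0,0,0],[0,0,0]],[[0,0,0],[0,0,0]],[[0,0,0],[0,0,0]]]'
```

```text
time: 18.5
position: [0.641, -0.1055, 0.0697]
tool_rot: [-3.14, -0.109, -0.0]
ft_force: [0.7, 0.3, -0.2]
grip_width: 0.245
time: 19.5
position: [0.6408, -0.1053, 0.0615]
tool_rot: [-3.139, -0.109, 0.0]
ft_force: [-0.6, 0.1, -0.8]
grip_width: 0.252
```

```bash
python3 -m inch '[[[0,0,1],[0,0,0]],[[0,0,1],[0,0,0]],[[0,0,1],[0,0,0]],[[0,0,0.5],[0,0,0]],[[0,0,0],[0,0,0]],[[0,0,0],[0,0,0]],[[0,0,0],[0,0,0]],[[0,0,0],[0,0,0]],[[0,0,0],[0,0,0]],[[0,0,0],[0,0,0]]]'
```

```text
time: 20.5
position: [0.6409, -0.1052, 0.0586]
tool_rot: [-3.139, -0.109, 0.0]
ft_force: [-2.7, 2.7, 4.9]
grip_width: 0.245
```

```bash
python3 -m inch '[[[0,0,0],[0,0,0]],[[0,0,0],[0,0,0]],[[0,0,0],[0,0,0]],[[0,0,0],[0,0,0]],[[0,0,0],[0,0,0]],[[0,0,0],[0,0,0]],[[0,0,0],[0,0,0]],[[0,0,0],[0,0,0]],[[0,0,0],[0,0,0]],[[0,0,0],[0,0,0]]]' 0.6
python3 -m inch '[[[0,0,0],[0,0,0]],[[0,0,0],[0,0,0]],[[0,0,0],[0,0,0]],[[0,0,0],[0,0,0]],[[0,0,0],[0,0,0]],[[0,0,0],[0,0,0]],[[0,0,0],[0,0,0]],[[0,0,0],[0,0,0]],[[0,0,0],[0,0,0]],[[0,0,0],[0,0,0]]]' 1 12
python3 - <<'E'
from phase import *
ds=snap("side","s6",(275,190,395,280),6.6)
s,p,R=st();print(p,s["ft_force"],s["joint_positions"].round(2))
print("hub top if seated",(np.array(proj(ds,[p[0],p[1],.064]))-[275,190])*6.6)
E
```

```text
time: 21.5
position: [0.6409, -0.1055, 0.0581]
tool_rot: [-3.14, -0.109, -0.0]
ft_force: [0.4, -0.1, 0.8]
grip_width: 0.403
time: 22.5
position: [0.6409, -0.1052, 0.0581]
tool_rot: [-3.139, -0.109, 0.0]
ft_force: [-1.0, 2.1, 1.8]
grip_width: 0.248
[ 0.6409047  -0.10519421  0.05806418] [-0.60889783  2.19333985  1.44581566] [-0.56  0.63  0.92  1.67 -0.55  1.12 -0.98]
hub top if seated [427.76246169 279.40131014]
```

View pics/s6.png

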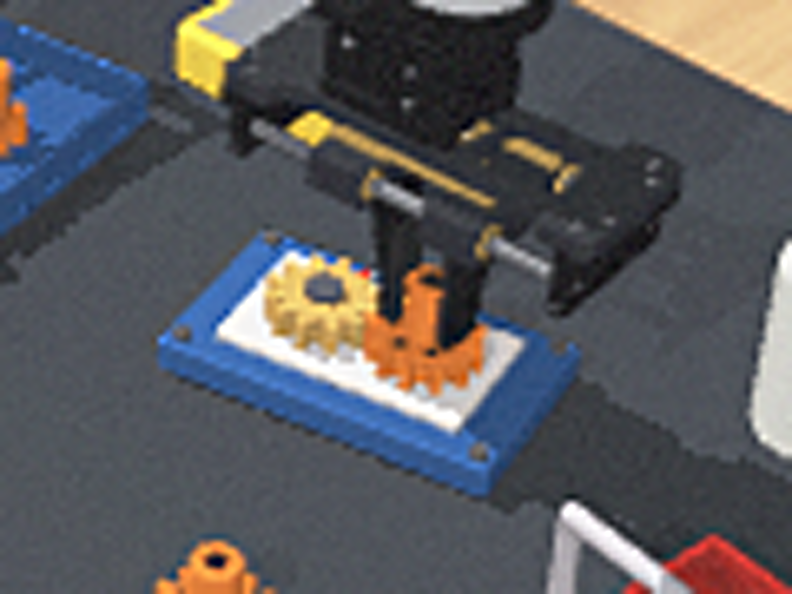

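The gear is seated: its hub top is at ≈(429,277), against 279 expected for full seating, and it meshes with the master. Now turning it.

```bash
python3 -m inch '[[[0,0,0],[0,0,-6]],[[0,0,0],[0,0,-6]],[[0,0,0],[0,0,-6]],[[0,0,0],[0,0,-6]],[[0,0,0],[0,0,-6]],[[0,0,0],[0,0,-6]],[[0,0,0],[0,0,-6]],[[0,0,0],[0,0,-6]],[[0,0,0],[0,0,-6]],[[0,0,0],[0,0,-6]]]'
python3 -m inch '[[[0,0,0],[0,0,-6]],[[0,0,0],[0,0,-6]],[[0,0,0],[0,0,-6]],[[0,0,0],[0,0,-6]],[[0,0,0],[0,0,-6]],[[0,0,0],[0,0,-6]],[[0,0,0],[0,0,-6]],[[0,0,0],[0,0,-6]],[[0,0,0],[0,0,-6]],[[0,0,0],[0,0,0]]]'
python3 - <<'E'
from phase import *
ds=snap("side","s7",(275,190,395,280),6.6);dt=snap("top","t7")
s,p,R=st();print(p,s["ft_force"],R.round(2),s["joint_positions"].round(2))
# red mark search on master
for n,d in(("side",ds),("top",dt)):
    h=cv2.cvtColor(np.ascontiguousarray(d["image"]),cv2.COLOR_RGB2HSV).astype(int);m=((h[...,0]<5)|(h[...,0]>174))&(h[...,1]>140)&(h[...,2]>100)
    for v,u in np.argwhere(m):
        w=unproj(d,u,v,.0365)[:2]-[.6284,-.0588]
        if .015<np.hypot(*w)<.032: print(n,u,v,np.degrees(np.arctan2(w[1],w[0])).round(),np.hypot(*w).round(4))
E
```

```text
time: 23.55
position: [0.6408, -0.1055, 0.0581]
tool_rot: [-2.661, -1.67, -0.0]
ft_force: [0.1, 1.6, 1.1]
grip_width: 0.251
time: 24.55
position: [0.641, -0.1056, 0.0581]
tool_rot: [1.618, 2.692, 0.001]
ft_force: [0.2, 0.9, 1.3]
grip_width: 0.248
[ 0.64100537 -0.10552744  0.05808059] [-0.7861525   0.73024289  1.95721765] [[-0.47  0.88  0.  ]
 [ 0.88  0.47  0.  ]
 [-0.    0.   -1.  ]] [-0.27  0.5   0.5   1.66 -0.27  1.05  0.8 ]
```

View pics/s7.png

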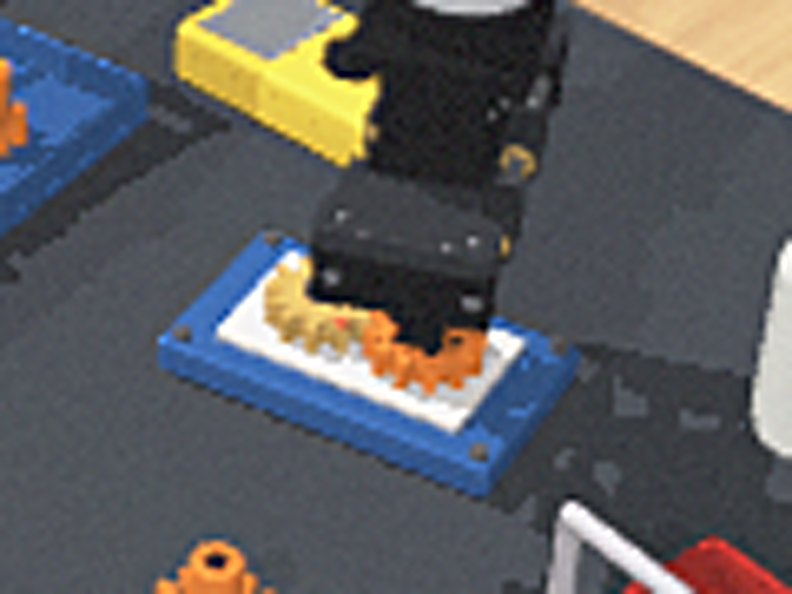

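The mark has moved from (365,272) to (342,323), about 105° clockwise, so the test is done. Next I refine the basket pose with a silhouette fit while lifting the gear.

```bash
cat > box.py <<'E'
from h import *
from scipy.optimize import minimize
def boxfit(D,half,h,x0,hue):
    """fit x,y,yaw of a box on the bench: IoU of its hull with the colour mask in each view"""
    M=[]
    for d in D:
        hs=cv2.cvtColor(np.ascontiguousarray(d["image"]),cv2.COLOR_RGB2HSV);m=hue(hs)
        u,v=np.array(proj(d,[x0[0],x0[1],.02])).astype(int)
        k,l,s,c=cv2.connectedComponentsWithStats(cv2.morphologyEx(m,cv2.MORPH_CLOSE,np.ones((7,7))))
        i=1+np.argmin([np.hypot(*(c[j]-[u,v]))-.1*s[j][4]**.5 for j in range(1,k)])
        hull=cv2.convexHull(np.argwhere(l==i)[:,::-1].astype(np.int32));M.append(cv2.fillConvexPoly(np.zeros(m.shape,np.uint8),hull,1))
    def cost(p,full=False):
        c,s=np.cos(p[2]),np.sin(p[2]);J=[]
        for d,m in zip(D,M):
            pts=[proj(d,[p[0]+c*a*half[0]-s*b*half[1],p[1]+s*a*half[0]+c*b*half[1],z]) for a in(-1,1) for b in(-1,1) for z in(0,h)]
            q=cv2.fillConvexPoly(np.zeros(m.shape,np.uint8),cv2.convexHull((np.array(pts,np.float32)*16).round().astype(np.int32)),1,shift=4)
            J.append((q&m).sum()/(q|m).sum())
        return J if full else -sum(J)
    r=minimize(cost,x0,method="Nelder-Mead",options=dict(initial_simplex=[x0,np.add(x0,[.015,0,0]),np.add(x0,[0,.015,0]),np.add(x0,[0,0,.15])],xatol=2e-4))
    return r.x.round(4),np.round(cost(r.x,True),3)
red=lambda h:cv2.bitwise_or(cv2.inRange(h,(0,130,60),(5,255,255)),cv2.inRange(h,(172,130,60),(180,255,255)))
E
python3 - <<'E'
from box import *
ld=lambda f:dict(np.load("pics/"+f+".npz"))
a,b=ld("top0"),ld("side0")
for D in([a],[b],[a,b]): print(boxfit(D,(.095,.079),.035,[.518,-.340,-.1],red))
for n,z,c,l in(("t",.1,a,[(533,299),(608,301)]),("s",.1,b,[(507,378),(573,429)])): print(n,[unproj(c,u/1.4,v/1.4,z)[:2].round(4) for u,v in l])
E
python3 -m inch '[[[0,0,-10],[0,0,0]],[[0,0,-10],[0,0,0]],[[0,0,-15],[0,0,-8]],[[0,0,-15],[0,0,-8]],[[0,0,-15],[0,0,-8]],[[0,0,-15],[0,0,-8]],[[0,0,-10],[0,0,-8]],[[0,0,0],[0,0,-8]],[[0,0,0],[0,0,-7]],[[0,0,0],[0,0,0]]]' 1 20
```

```text
(array([ 0.5218, -0.3396, -0.1161]), array([0.994]))
(array([ 0.5233, -0.3361, -0.1234]), array([0.991]))
(array([ 0.5221, -0.3379, -0.1159]), array([0.978, 0.974]))
t [array([ 0.5273, -0.2603]), array([ 0.5102, -0.4085])]
s [array([ 0.5271, -0.2671]), array([ 0.5083, -0.4139])]
time: 25.65
position: [0.6411, -0.1063, 0.1492]
tool_rot: [0.194, 3.134, -0.001]
ft_force: [-0.7, 0.1, -0.7]
grip_width: 0.246
```

```bash
python3 -m inch '[[[3.4,-27.6,0],[0,0,0]],[[3.4,-27.6,0],[0,0,0]],[[3.4,-27.6,0],[0,0,0]],[[3.4,-27.6,0],[0,0,0]],[[3.4,-27.6,0],[0,0,0]],[[3.4,-27.6,0],[0,0,0]],[[3.4,-27.6,0],[0,0,0]],[[3.4,-27.6,0],[0,0,0]],[[3.4,-27.6,0],[0,0,0]],[[3.4,-27.6,0],[0,0,0]]]'
python3 -m inch '[[[0,0,12],[0,0,0]],[[0,0,12],[0,0,0]],[[0,0,12],[0,0,0]],[[0,0,12],[0,0,0]],[[0,0,12],[0,0,0]],[[0,0,0],[0,0,0]],[[0,0,0],[0,0,0]],[[0,0,0],[0,0,0]],[[0,0,0],[0,0,0]],[[0,0,0],[0,0,0]]]'
python3 - <<'E'
from h import *
snap("side","s8",(300,190,470,360),3.5); s,p,R=st();print(p,s["joint_positions"].round(2))
E
```

```text
time: 26.65
position: [0.573, -0.3767, 0.1486]
tool_rot: [0.199, 3.135, -0.001]
ft_force: [0.5, 0.6, 0.0]
grip_width: 0.246
time: 27.65
position: [0.5737, -0.3756, 0.0887]
tool_rot: [0.193, 3.135, -0.001]
ft_force: [0.6, -0.1, -0.4]
grip_width: 0.248
[ 0.57363021 -0.37542935  0.08859585] [ 0.22  0.52  0.44  1.54 -0.24  1.13  2.15]
```

View pics/s8.png

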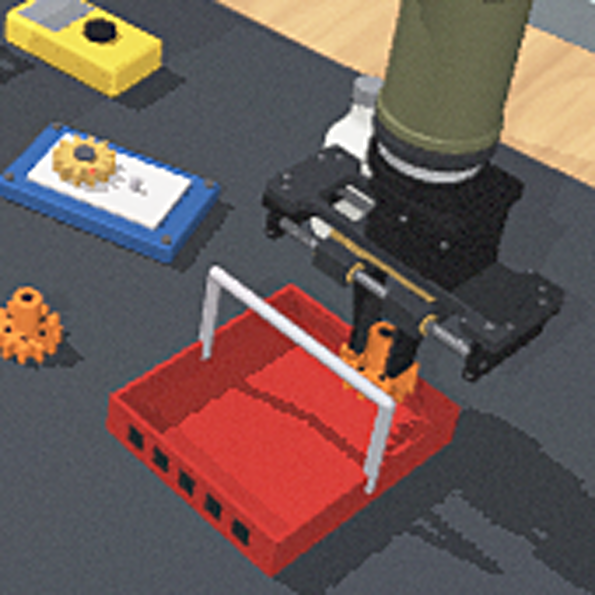

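The gear hangs over the far-right quarter of the basket, clear of the handle (bar from (215,272) to (388,402)). Lowering it.

```bash
python3 -m inch '[[[0,0,8],[0,0,0]],[[0,0,8],[0,0,0]],[[0,0,8],[0,0,0]],[[0,0,8],[0,0,0]],[[0,0,8],[0,0,0]],[[0,0,4],[0,0,0]],[[0,0,2],[0,0,0]],[[0,0,1.5],[0,0,0]],[[0,0,0],[0,0,0]],[[0,0,0],[0,0,0]]]'
python3 -m inch '[[[0,0,0],[0,0,0]],[[0,0,0],[0,0,0]],[[0,0,0],[0,0,0]],[[0,0,0],[0,0,0]],[[0,0,0],[0,0,0]],[[0,0,-15],[0,0,0]],[[0,0,-20],[0,0,0]],[[0,0,-20],[0,0,0]],[[0,0,-25],[0,0,0]],[[0,0,-25],[0,0,0]]]' 0.6
```

```text
time: 28.7
position: [0.5736, -0.3754, 0.0409]
tool_rot: [0.192, 3.135, -0.0]
ft_force: [-0.0, -0.2, -0.8]
grip_width: 0.245
time: 29.7
position: [0.5734, -0.3754, 0.1477]
tool_rot: [0.193, 3.135, -0.0]
ft_force: [0.1, 0.5, 0.1]
grip_width: 0.405
```

```bash
python3 - <<'E'
from gears import *
dt=snap("top","t9"); ds=snap("side","s9")
for n,l in gears(dt,ds).items():
    for o in l: print(n,o[0],o[1],o[3])
E
python3 -m inch '[[[13.6,21.8,0],[0,0,0]],[[13.6,21.8,0],[0,0,0]],[[13.6,21.8,0],[0,0,0]],[[13.6,21.8,0],[0,0,0]],[[13.6,21.8,0],[0,0,0]],[[13.6,21.8,0],[0,0,0]],[[13.6,21.8,0],[0,0,0]],[[13.6,21.8,0],[0,0,0]],[[13.6,21.8,0],[0,0,0]],[[13.6,21.8,0],[0,0,0]]]'
```

```text
top 41 [228.7 197.7] [0.6312 0.1678 0.015 ]
top 223 [409.  202.9] [ 0.567  -0.3747  0.015 ]
top 169 [338.5 244.5] [ 0.4606 -0.1468  0.015 ]
top 135 [256.7 256.4] [0.4471 0.0969 0.015 ]
side 111 [272.8 206.5] [0.6376 0.1751 0.015 ]
side 232 [243.6 242.3] [0.4478 0.0997 0.015 ]
side 292 [306.8 283.1] [ 0.4596 -0.1468  0.015 ]
side 189 [399.9 308.5] [ 0.5629 -0.3691  0.015 ]
time: 30.8
position: [0.4644, -0.1414, 0.1456]
tool_rot: [0.193, 3.136, 0.0]
ft_force: [-0.6, 0.7, 0.2]
grip_width: 0.402
```

D and C are unmoved. Descending on D and gripping it.

```bash
python3 -m inch '[[[0,0,14],[0,0,0]],[[0,0,14],[0,0,0]],[[0,0,14],[0,0,0]],[[0,0,14],[0,0,0]],[[0,0,14],[0,0,0]],[[0,0,13],[0,0,0]],[[0,0,12],[0,0,0]],[[0,0,8],[0,0,0]],[[0,0,6],[0,0,0]],[[0,0,0],[0,0,0]]]'
python3 -m inch '[[[0,0,0],[0,0,0]],[[0,0,0],[0,0,0]],[[0,0,0],[0,0,0]],[[0,0,0],[0,0,0]],[[0,0,0],[0,0,0]],[[0,0,0],[0,0,0]],[[0,0,0],[0,0,0]],[[0,0,0],[0,0,0]],[[0,0,0],[0,0,0]],[[0,0,0],[0,0,0]]]' 1 20
python3 -m inch '[[[0,0,-14],[0,0,0]],[[0,0,-14],[0,0,0]],[[0,0,-14],[0,0,0]],[[0,0,-14],[0,0,0]],[[0,0,-14],[0,0,0]],[[0,0,-14],[0,0,0]],[[0,0,-14],[0,0,0]],[[0,0,-13],[0,0,0]],[[0,0,0],[0,0,0]],[[0,0,0],[0,0,0]]]'
```

```text
time: 31.8
position: [0.4646, -0.1423, 0.0358]
tool_rot: [-0.193, -3.134, -0.0]
ft_force: [1.0, -0.2, 0.5]
grip_width: 0.401
time: 32.8
position: [0.4656, -0.1424, 0.0371]
tool_rot: [0.192, 3.135, 0.0]
ft_force: [-0.2, 0.8, 6.6]
grip_width: 0.246
time: 33.8
position: [0.465, -0.1422, 0.1474]
tool_rot: [0.192, 3.136, 0.0]
ft_force: [-0.1, 0.1, 0.1]
grip_width: 0.248
```

```bash
python3 -m inch '[[[-2.6,-18.8,0],[0,0,0]],[[-2.6,-18.8,0],[0,0,0]],[[-2.6,-18.8,0],[0,0,0]],[[-2.6,-18.8,0],[0,0,0]],[[-2.6,-18.8,0],[0,0,0]],[[-2.6,-18.8,0],[0,0,0]],[[-2.6,-18.8,0],[0,0,0]],[[-2.6,-18.8,0],[0,0,0]],[[-2.6,-18.8,0],[0,0,0]],[[-2.6,-18.8,0],[0,0,0]]]'
python3 -m inch '[[[0,0,0],[0,0,0]],[[0,0,13],[0,0,0]],[[0,0,14],[0,0,0]],[[0,0,14],[0,0,0]],[[0,0,14],[0,0,0]],[[0,0,14],[0,0,0]],[[0,0,14],[0,0,0]],[[0,0,12],[0,0,0]],[[0,0,7],[0,0,0]],[[0,0,0],[0,0,0]]]'
python3 -m inch '[[[0,0,3],[0,0,0]],[[0,0,1],[0,0,0]],[[0,0,0],[0,0,0]],[[0,0,0],[0,0,0]],[[0,0,0],[0,0,0]],[[0,0,0],[0,0,0]],[[0,0,0],[0,0,0]],[[0,0,0],[0,0,0]],[[0,0,0],[0,0,0]],[[0,0,0],[0,0,0]]]'
```

```text
time: 34.8
position: [0.4673, -0.3324, 0.1463]
tool_rot: [-0.192, -3.134, -0.001]
ft_force: [0.2, -0.7, 1.2]
grip_width: 0.242
time: 35.8
position: [0.4672, -0.3317, 0.0443]
tool_rot: [-0.193, -3.134, -0.001]
ft_force: [-0.8, 1.0, -0.1]
grip_width: 0.242
time: 36.8
position: [0.4679, -0.332, 0.0415]
tool_rot: [0.192, 3.136, 0.0]
ft_force: [0.8, 0.4, -0.9]
grip_width: 0.246
```

```bash
python3 -m inch '[[[0,0,0],[0,0,0]],[[0,0,0],[0,0,0]],[[0,0,0],[0,0,0]],[[0,0,0],[0,0,0]],[[0,0,-10],[0,0,0]],[[0,0,-20],[0,0,0]],[[0,0,-20],[0,0,0]],[[0,0,-25],[0,0,0]],[[0,0,-25],[0,0,0]],[[0,0,-5],[0,0,0]]]' 0.6
python3 - <<'E'
from gears import *
dt=snap("top","t10"); ds=snap("side","s10")
for n,l in gears(dt,ds).items():
    for o in l: print(n,o[0],o[1],o[3])
E
python3 -m inch '[[[6.8,43,0],[0,0,0]],[[6.8,43,0],[0,0,0]],[[6.8,43,0],[0,0,0]],[[6.8,43,0],[0,0,0]],[[6.8,43,0],[0,0,0]],[[6.8,43,0],[0,0,0]],[[6.8,43,0],[0,0,0]],[[6.8,43,0],[0,0,0]],[[6.8,43,0],[0,0,0]],[[6.8,43,0],[0,0,0]]]'
```

```text
time: 37.8
position: [0.4696, -0.3334, 0.1505]
tool_rot: [0.193, 3.13, -0.004]
ft_force: [1.1, 0.1, 0.1]
grip_width: 0.402
top 271 [409.2 201.2] [ 0.5722 -0.3758  0.015 ]
top 43 [228.7 197.6] [0.6317 0.1678 0.015 ]
top 121 [400.  242.8] [ 0.4497 -0.3288  0.015 ]
top 143 [256.2 256.2] [0.4478 0.0982 0.015 ]
side 111 [272.8 206.5] [0.6376 0.1751 0.015 ]
side 236 [243.5 242.2] [0.4477 0.1    0.015 ]
side 189 [399.9 308.5] [ 0.5629 -0.3691  0.015 ]
side 335 [365.  320.7] [ 0.4686 -0.3319  0.015 ]
time: 38.9
position: [0.4517, 0.1046, 0.1453]
tool_rot: [-0.192, -3.134, 0.001]
ft_force: [0.4, -1.4, -0.0]
grip_width: 0.403
```

```bash
python3 -m inch '[[[0,0,14],[0,0,0]],[[0,0,14],[0,0,0]],[[0,0,14],[0,0,0]],[[0,0,14],[0,0,0]],[[0,0,14],[0,0,0]],[[0,0,13],[0,0,0]],[[0,0,12],[0,0,0]],[[0,0,8],[0,0,0]],[[0,0,6],[0,0,0]],[[0,0,0],[0,0,0]]]'
python3 -m inch '[[[0,0,0],[0,0,0]],[[0,0,0],[0,0,0]],[[0,0,0],[0,0,0]],[[0,0,0],[0,0,0]],[[0,0,0],[0,0,0]],[[0,0,0],[0,0,0]],[[0,0,0],[0,0,0]],[[0,0,0],[0,0,0]],[[0,0,0],[0,0,0]],[[0,0,0],[0,0,0]]]' 1 20
python3 -m inch '[[[0,0,-14],[0,0,0]],[[0,0,-14],[0,0,0]],[[0,0,-14],[0,0,0]],[[0,0,-14],[0,0,0]],[[0,0,-14],[0,0,0]],[[0,0,-14],[0,0,0]],[[0,0,-14],[0,0,0]],[[0,0,-13],[0,0,0]],[[0,0,-10],[0,0,0]],[[0,0,0],[0,0,0]]]'
```

```text
time: 39.9
position: [0.4525, 0.1029, 0.0368]
tool_rot: [-0.192, -3.134, 0.001]
ft_force: [0.0, -0.1, 0.1]
grip_width: 0.4
time: 40.9
position: [0.4535, 0.1032, 0.0381]
tool_rot: [0.192, 3.135, 0.001]
ft_force: [-1.2, -0.4, 4.5]
grip_width: 0.249
time: 41.9
position: [0.4538, 0.1033, 0.1598]
tool_rot: [0.192, 3.134, 0.001]
ft_force: [0.0, -0.2, -0.7]
grip_width: 0.248
```

```bash
python3 -m inch '[[[-17.7,-39.7,0],[0,0,0]],[[-17.7,-39.7,0],[0,0,0]],[[-17.7,-39.7,0],[0,0,0]],[[-17.7,-39.7,0],[0,0,0]],[[-17.7,-39.7,0],[0,0,0]],[[-17.7,-39.7,0],[0,0,0]],[[-17.7,-39.7,0],[0,0,0]],[[-17.7,-39.7,0],[0,0,0]],[[-17.7,-39.7,0],[0,0,0]],[[-17.7,-39.7,0],[0,0,0]]]'
python3 -m inch '[[[0,0,0],[0,0,0]],[[0,0,0],[0,0,0]],[[0,0,12],[0,0,0]],[[0,0,14],[0,0,0]],[[0,0,14],[0,0,0]],[[0,0,14],[0,0,0]],[[0,0,14],[0,0,0]],[[0,0,0],[0,0,0]],[[0,0,0],[0,0,0]],[[0,0,0],[0,0,0]]]'
```

```text
time: 42.9
position: [0.5801, -0.3139, 0.1574]
tool_rot: [-0.192, -3.134, -0.001]
ft_force: [0.8, 0.3, 0.8]
grip_width: 0.244
time: 43.9
position: [0.5806, -0.313, 0.0913]
tool_rot: [0.193, 3.134, -0.001]
ft_force: [0.4, -0.9, 0.4]
grip_width: 0.244
```

```bash
python3 -m inch '[[[0,0,8],[0,0,0]],[[0,0,8],[0,0,0]],[[0,0,8],[0,0,0]],[[0,0,8],[0,0,0]],[[0,0,8],[0,0,0]],[[0,0,5],[0,0,0]],[[0,0,3],[0,0,0]],[[0,0,1],[0,0,0]],[[0,0,0],[0,0,0]],[[0,0,0],[0,0,0]]]'
python3 -m inch '[[[0,0,0],[0,0,0]],[[0,0,0],[0,0,0]],[[0,0,0],[0,0,0]],[[0,0,0],[0,0,0]],[[0,0,0],[0,0,0]],[[0,0,-15],[0,0,0]],[[0,0,-20],[0,0,0]],[[0,0,-25],[0,0,0]],[[0,0,-30],[0,0,0]],[[0,0,-30],[0,0,0]]]' 0.6
python3 - <<'E'
from gears import *
dt=snap("top","t11"); ds=snap("side","s11",(300,190,470,360),3.5)
for n,l in gears(dt,ds).items():
    for o in l: print(n,o[0],o[1],o[3])
s,p,R=st();print(p,R.round(3),s["joint_positions"].round(2))
E
```

```text
time: 44.9
position: [0.5802, -0.3127, 0.0422]
tool_rot: [0.193, 3.135, 0.0]
ft_force: [-2.6, 1.3, 4.0]
grip_width: 0.247
time: 45.9
position: [0.5801, -0.3127, 0.1638]
tool_rot: [0.193, 3.135, -0.0]
ft_force: [0.1, -0.1, 1.0]
grip_width: 0.403
top 44 [228.8 197.6] [0.6314 0.1677 0.015 ]
top 452 [396.9 202.2] [ 0.5727 -0.3383  0.015 ]
top 171 [397.1 236.7] [ 0.4683 -0.323   0.015 ]
side 110 [272.8 206.5] [0.6376 0.1749 0.015 ]
side 462 [390.1 300.8] [ 0.5668 -0.3373  0.015 ]
side 335 [365.  320.7] [ 0.4686 -0.3319  0.015 ]
[ 0.58275985 -0.31449482  0.16819132] [[-0.992  0.123  0.009]
 [ 0.123  0.992 -0.004]
 [-0.01  -0.003 -1.   ]] [ 0.11  0.4   0.45  1.53 -0.18  1.24  2.03]
```

View pics/s11.png

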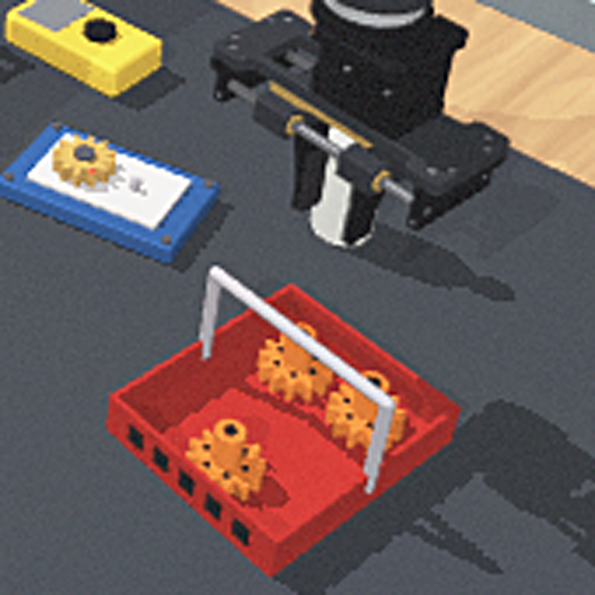

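Side view: all three gears lie flat in the basket at (230,455), (297,365) and (368,410), none piled. The basket is unmoved. Now gripping the handle.

```bash
python3 - <<'E'
from h import *
ds=dict(np.load("pics/s11.npz"))
print("bar mid",unproj(ds,300+301.5/3.5,190+336/3.5,.101))
E
python3 -m inch '[[[18,-11,0],[0,0,0]],[[18,-11,0],[0,0,0]],[[18,-10,0],[0,0,0]],[[0,0,0],[0,0,8.5]],[[0,0,0],[0,0,8.5]],[[0,0,0],[0,0,8.5]],[[0,0,0],[0,0,8.5]],[[0,0,0],[0,0,8.5]],[[0,0,0],[0,0,8.5]],[[0,0,0],[0,0,8.5]]]' 0.5
python3 -m inch '[[[0,0,0],[0,0,8.5]],[[0,0,0],[0,0,8.5]],[[0,0,0],[0,0,8.5]],[[0,0,0],[0,0,4.6]],[[0,0,0],[0,0,0]],[[0,0,10],[0,0,0]],[[0,0,10],[0,0,0]],[[0,0,0],[0,0,0]],[[0,0,0],[0,0,0]],[[0,0,0],[0,0,0]]]'
```

```text
bar mid [ 0.52315699 -0.3408996   0.101     ]
time: 47.0
position: [0.5225, -0.3377, 0.1619]
tool_rot: [1.731, 2.621, 0.0]
ft_force: [0.9, -0.5, -0.8]
grip_width: 0.499
time: 48.0
position: [0.5226, -0.3379, 0.1416]
tool_rot: [2.346, 2.089, 0.0]
ft_force: [0.1, -0.1, 0.1]
grip_width: 0.501
```

```bash
python3 -m inch '[[[0,0,10],[0,0,0]],[[0,0,10],[0,0,0]],[[0,0,10],[0,0,0]],[[0,0,8],[0,0,0]],[[0,0,5.5],[0,0,0]],[[0,0,0],[0,0,0]],[[0,0,0],[0,0,0]],[[0,0,0],[0,0,0]],[[0,0,0],[0,0,0]],[[0,0,0],[0,0,0]]]'
python3 -m inch '[[[0,0,0],[0,0,0]],[[0,0,0],[0,0,0]],[[0,0,0],[0,0,0]],[[0,0,0],[0,0,0]],[[0,0,0],[0,0,0]],[[0,0,0],[0,0,0]],[[0,0,0],[0,0,0]],[[0,0,0],[0,0,0]],[[0,0,0],[0,0,0]],[[0,0,0],[0,0,0]]]' 1 60
python3 -m inch '[[[0,0,-2],[0,0,0]],[[0,0,-2],[0,0,0]],[[0,0,-4],[0,0,0]],[[0,0,-6],[0,0,0]],[[0,0,-6],[0,0,0]],[[0,0,0],[0,0,0]],[[0,0,0],[0,0,0]],[[0,0,0],[0,0,0]],[[0,0,0],[0,0,0]],[[0,0,0],[0,0,0]]]'
```

```text
time: 49.0
position: [0.5228, -0.3379, 0.0984]
tool_rot: [2.346, 2.089, 0.001]
ft_force: [-1.0, -0.5, -0.1]
grip_width: 0.502
time: 50.0
position: [0.5227, -0.3378, 0.098]
tool_rot: [2.346, 2.089, 0.0]
ft_force: [1.4, 0.4, -1.2]
grip_width: 0.092
time: 51.0
position: [0.5225, -0.3377, 0.1178]
tool_rot: [-2.346, -2.089, 0.0]
ft_force: [0.1, -0.8, -4.9]
grip_width: 0.095
```

```bash
python3 -m inch '[[[0,0,-10],[0,0,0]],[[0,0,-14],[0,0,0]],[[0,0,-14],[0,0,0]],[[0,0,-14],[0,0,0]],[[0,0,-14],[0,0,0]],[[0,0,-14],[0,0,0]],[[0,0,-14],[0,0,0]],[[0,0,-14],[0,0,0]],[[0,0,-14],[0,0,0]],[[0,0,-10],[0,0,0]]]'
python3 - <<'E'
from h import *
ld=lambda f:dict(np.load("pics/"+f+".npz"))
a=ld("top0")["image"][155:240,125:190];b=ld("side0")["image"][120:205,195:275]
o=np.hstack([cv2.resize(x,None,fx=5.5,fy=6.9,interpolation=cv2.INTER_CUBIC) if 0 else cv2.resize(x,None,fx=5.5,fy=5.5,interpolation=cv2.INTER_CUBIC) for x in(a,b)])
print(a.shape[1]*5.5,o.shape);cv2.imwrite("pics/hook.png",o[:,:,::-1])
E
```

```text
time: 52.0
position: [0.5229, -0.338, 0.2516]
tool_rot: [2.345, 2.089, 0.001]
ft_force: [-0.3, -0.0, -5.6]
grip_width: 0.092
357.5 (468, 798, 3)
```

View pics/hook.png

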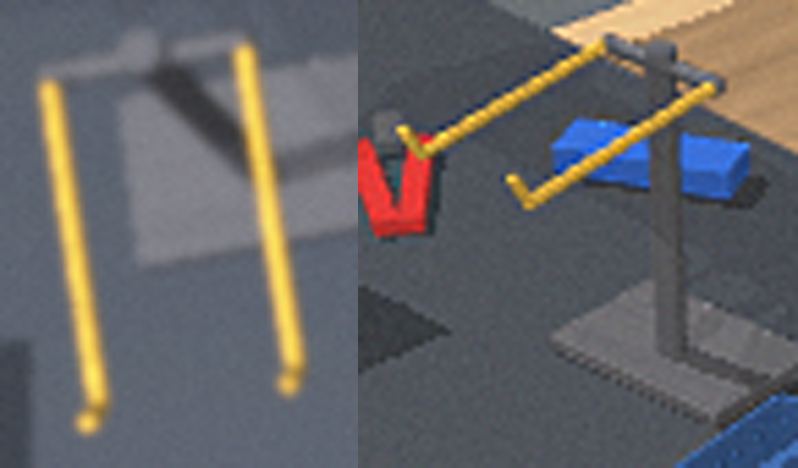

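The zoom shows the prong tip tops at raw top pixels (140.8,231.9) and (177.4,224.8), and raw side pixels (203,143.6) and (223.2,152.7). The elbows sit just inward of the tips. Refitting the hook.

```bash
python3 - <<'E'
from h import *
from scipy.optimize import least_squares
ld=lambda f:dict(np.load("pics/"+f+".npz"))
D={"t":ld("top0"),"s":ld("side0")}
O=[("t","tip",1,(140.8,231.9)),("t","tip",-1,(177.4,224.8)),("t","elb",1,(142.6,228.3)),("t","elb",-1,(178.1,222.3)),("t","rt",1,(134.1,170.5)),("t","rt",-1,(169.2,163.2)),
("s","tip",1,(203,143.6)),("s","tip",-1,(223.2,152.7)),("s","elb",1,(206.5,148)),("s","elb",-1,(226.3,157.3)),("s","rt",1,(239.9,127.8)),("s","rt",-1,(260.3,135.6))]
def f(p,cams="ts"):
    c,s=np.cos(p[2]),np.sin(p[2]);X={"tip":(-p[3],.221),"elb":(-.153,.202),"rt":(-p[4],.216)};o=[]
    for cam,k,sg,uv in O:
        if cam in cams: o+=list(np.subtract(proj(D[cam],[p[0]+c*X[k][0]-s*sg*.045,p[1]+s*X[k][0]+c*sg*.045,X[k][1]]),uv))
    return o
for cams in("ts","t","s"):
    r=least_squares(f,[.677,.33,.1,.16,.0],args=(cams,));p=r.x
    print(cams,p.round(4),"seat",(p[:2]-.143*np.array([np.cos(p[2]),np.sin(p[2])])).round(4),"maxres",abs(r.fun).max().round(1))
E
```

```text
ts [0.6816 0.3358 0.1015 0.1641 0.001 ] seat [0.5393 0.3213] maxres 1.4
t [0.6809 0.3368 0.101  0.1641 0.0022] seat [0.5386 0.3224] maxres 0.5
s [ 0.6813  0.3346  0.1151  0.1642 -0.0036] seat [0.5392 0.3182] maxres 0.5
```

```bash
python3 -m inch '[[[5,-1.4,0],[0,0,0]],[[10,-2.8,0],[0,0,0]],[[15,-4.2,0],[0,0,0]],[[20,-5.6,0],[0,0,0]],[[25,-7,0],[0,0,0]],[[25,-7,0],[0,0,0]],[[25,-7,0],[0,0,0]],[[25,-7,0],[0,0,0]],[[25,-7,0],[0,0,0]],[[25,-7,0],[0,0,0]]]'
python3 -m inch '[[[28,-7.8,1.3],[0,0,0]],[[28,-7.8,1.3],[0,0,0]],[[28,-7.8,1.3],[0,0,0]],[[28,-7.8,1.3],[0,0,0]],[[28,-7.8,1.3],[0,0,0]],[[28,-7.8,1.3],[0,0,0]],[[28,-7.8,1.3],[0,0,0]],[[28,-7.8,1.3],[0,0,0]],[[28,-7.8,1.3],[0,0,0]],[[28,-7.8,1.3],[0,0,0]]]'
python3 -m inch '[[[28,-7.8,0],[0,0,0]],[[25,-7,0],[0,0,0]],[[25,-7,0],[0,0,0]],[[22,-6.2,0],[0,0,0]],[[18,-5,0],[0,0,0]],[[14,-4,0],[0,0,0]],[[10,-2.8,0],[0,0,0]],[[8,-2.2,0],[0,0,0]],[[0,0,0],[0,0,0]],[[0,0,0],[0,0,0]]]'
python3 -m inch '[[[0,0,0],[0,0,-2]],[[0,0,0],[0,0,-2.2]],[[0,0,0],[0,0,-2.2]],[[0,0,0],[0,0,-2.2]],[[0,0,0],[0,0,-2]],[[0,0,0],[0,0,-2]],[[0,0,0],[0,0,0]],[[0,0,0],[0,0,0]],[[0,0,0],[0,0,0]],[[0,0,0],[0,0,0]]]'
python3 - <<'E'
from h import *
ds=snap("side","s12",(180,90,350,220),4.6); s,p,R=st();print(p,R.round(3),s["ft_force"],s["joint_positions"].round(2))
E
```

```text
time: 53.0
position: [0.4888, -0.1305, 0.2491]
tool_rot: [-2.344, -2.089, 0.001]
ft_force: [-0.1, -0.0, -5.3]
grip_width: 0.095
time: 54.0
position: [0.4432, 0.1558, 0.2361]
tool_rot: [-2.345, -2.09, 0.002]
ft_force: [0.3, 0.1, -4.3]
grip_width: 0.095
time: 55.0
position: [0.4207, 0.3075, 0.237]
tool_rot: [2.346, 2.088, -0.001]
ft_force: [0.7, -0.1, -5.4]
grip_width: 0.097
time: 56.0
position: [0.4205, 0.3082, 0.2371]
tool_rot: [2.103, 2.334, 0.0]
ft_force: [0.1, -0.3, -4.1]
grip_width: 0.091
[0.42051448 0.30821995 0.23710221] [[-0.104  0.995  0.   ]
 [ 0.995  0.104  0.   ]
 [ 0.     0.    -1.   ]] [-0.06516132  0.1665573  -5.68520866] [-0.81  0.05  0.13  1.78 -0.01  1.32 -0.57]
```

View pics/s12.png

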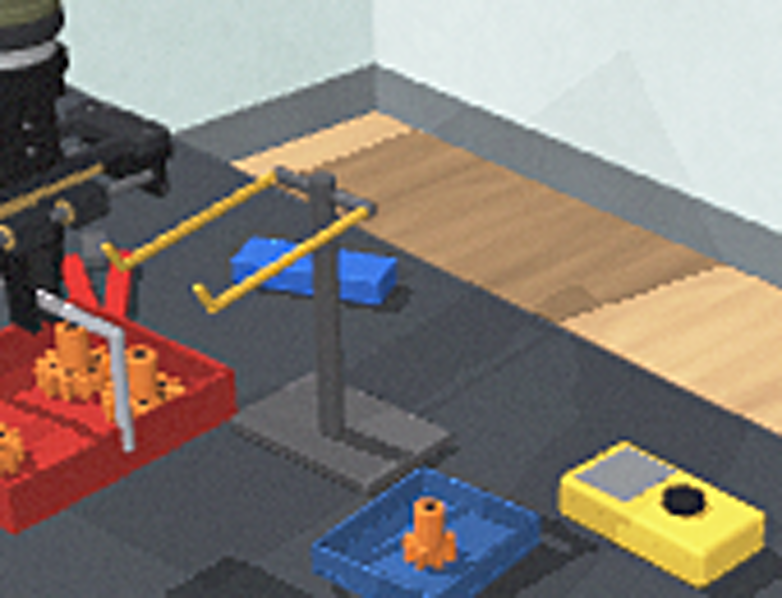

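The side view shows the basket level, its bar in front of the prongs, and all gears flat; gear8 stands in the tray. Sliding the bar over the prong tips.

```bash
python3 -m inch '[[[0,4,0],[0,0,0]],[[0,8,0],[0,0,0]],[[0,10,0],[0,0,0]],[[0,10,0],[0,0,0]],[[0,10,0],[0,0,0]],[[0,10,0],[0,0,0]],[[0,10,0],[0,0,0]],[[0,8,0],[0,0,0]],[[0,5,0],[0,0,0]],[[0,0,0],[0,0,0]]]'
python3 -m inch '[[[0,5,0],[0,0,0]],[[0,9,0],[0,0,0]],[[0,10,0],[0,0,0]],[[0,10,0],[0,0,0]],[[0,7,0],[0,0,0]],[[0,4,0],[0,0,0]],[[0,0,0],[0,0,0]],[[0,0,0],[0,0,0]],[[0,0,0],[0,0,0]],[[0,0,0],[0,0,0]]]'
python3 - <<'E'
from h import *
ds=snap("side","s13",(180,90,350,220),4.6); dt=snap("top","t13");s,p,R=st();print(p,s["ft_force"])
E
```

```text
time: 57.05
position: [0.4957, 0.316, 0.2369]
tool_rot: [2.103, 2.333, -0.0]
ft_force: [0.4, -0.6, -5.1]
grip_width: 0.096
time: 58.05
position: [0.5395, 0.3209, 0.2372]
tool_rot: [-2.102, -2.334, -0.0]
ft_force: [0.2, 0.5, -5.0]
grip_width: 0.095
[0.53958786 0.32093371 0.23723043] [-8.24901704e-01 -3.76015215e-03 -5.04213113e+00]
```

View pics/s13.png

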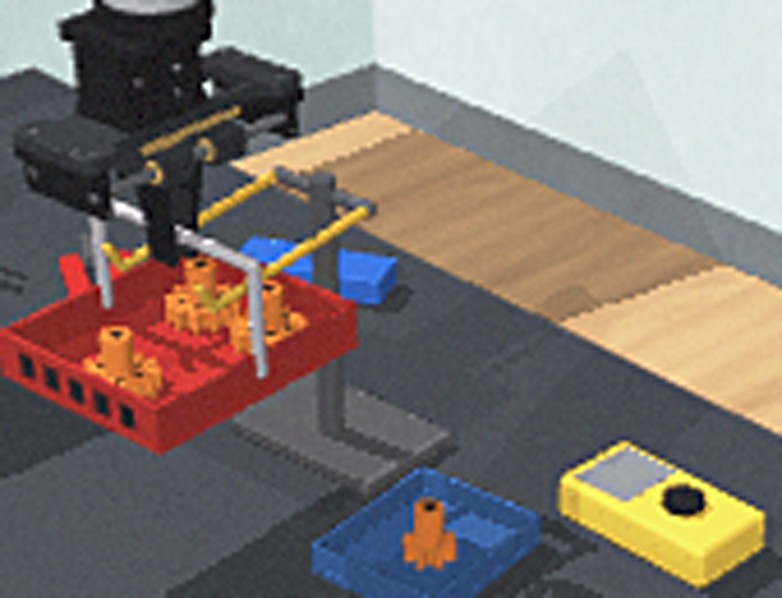

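The prong tips at (108,250) and (205,295) are now in front of the bar, and the prongs pass under it between the uprights. Lowering to the seat.

```bash
python3 -m inch '[[[0,0,4],[0,0,0]],[[0,0,5],[0,0,0]],[[0,0,5],[0,0,0]],[[0,0,4],[0,0,0]],[[0,0,3],[0,0,0]],[[0,0,2],[0,0,0]],[[0,0,1],[0,0,0]],[[0,0,0],[0,0,0]],[[0,0,0],[0,0,0]],[[0,0,0],[0,0,0]]]'
python3 -m inch '[[[0,0,1],[0,0,0]],[[0,0,1],[0,0,0]],[[0,0,0.5],[0,0,0]],[[0,0,0.5],[0,0,0]],[[0,0,0],[0,0,0]],[[0,0,0],[0,0,0]],[[0,0,0],[0,0,0]],[[0,0,0],[0,0,0]],[[0,0,0],[0,0,0]],[[0,0,0],[0,0,0]]]'
```

```text
time: 59.15
position: [0.5399, 0.3209, 0.2133]
tool_rot: [2.103, 2.334, 0.001]
ft_force: [-0.2, -0.1, -4.5]
grip_width: 0.095
time: 60.15
position: [0.5398, 0.3208, 0.2102]
tool_rot: [2.103, 2.334, 0.0]
ft_force: [-0.8, -0.4, -5.4]
grip_width: 0.098
```

```bash
python3 -m inch '[[[0,0,1],[0,0,0]],[[0,0,0.5],[0,0,0]],[[0,0,0.5],[0,0,0]],[[0,0,0],[0,0,0]],[[0,0,0],[0,0,0]],[[0,0,0],[0,0,0]],[[0,0,0],[0,0,0]],[[0,0,0],[0,0,0]],[[0,0,0],[0,0,0]],[[0,0,0],[0,0,0]]]'
python3 -m inch '[[[0,0,0.5],[0,0,0]],[[0,0,0.5],[0,0,0]],[[0,0,0.5],[0,0,0]],[[0,0,0],[0,0,0]],[[0,0,0],[0,0,0]],[[0,0,0],[0,0,0]],[[0,0,0],[0,0,0]],[[0,0,0],[0,0,0]],[[0,0,0],[0,0,0]],[[0,0,0],[0,0,0]]]'
```

```text
time: 61.15
position: [0.5398, 0.3209, 0.2081]
tool_rot: [2.103, 2.334, 0.0]
ft_force: [0.1, 0.8, -3.8]
grip_width: 0.092
time: 62.15
position: [0.5399, 0.3209, 0.2074]
tool_rot: [2.103, 2.334, 0.001]
ft_force: [-3.4, -2.1, 5.0]
grip_width: 0.096
```

The prongs now carry the load. Releasing and lifting clear.

```bash
python3 -m inch '[[[0,0,0],[0,0,0]],[[0,0,0],[0,0,0]],[[0,0,0],[0,0,0]],[[0,0,0],[0,0,0]],[[0,0,0],[0,0,0]],[[0,0,0],[0,0,0]],[[0,0,0],[0,0,0]],[[0,0,0],[0,0,0]],[[0,0,0],[0,0,0]],[[0,0,0],[0,0,0]]]' 0.5
python3 -m inch '[[[0,0,-5],[0,0,0]],[[0,0,-10],[0,0,0]],[[0,0,-10],[0,0,0]],[[0,0,-10],[0,0,0]],[[0,0,-15],[0,0,0]],[[0,0,-15],[0,0,0]],[[0,0,-15],[0,0,0]],[[0,0,-15],[0,0,0]],[[0,0,0],[0,0,0]],[[0,0,0],[0,0,0]]]'
python3 -m inch '[[[-20,-5,0],[0,0,0]],[[-20,-5,0],[0,0,0]],[[-20,-5,0],[0,0,0]],[[-20,-5,0],[0,0,0]],[[-20,-5,0],[0,0,0]],[[-20,-5,0],[0,0,0]],[[-20,-5,0],[0,0,0]],[[-20,-5,0],[0,0,0]],[[-20,-5,0],[0,0,0]],[[-20,-5,0],[0,0,0]]]'
python3 - <<'E'
from gears import *
ds=snap("side","s14",(180,90,350,220),4.6);dt=snap("top","t14");s,p,R=st();print(p,s["ft_force"],s["time"])
for n,l in gears(dt,ds).items():
    for o in l: print(n,o[0],o[1])
E
```

```text
time: 63.15
position: [0.5398, 0.3209, 0.2066]
tool_rot: [-2.103, -2.334, -0.0]
ft_force: [-0.1, 0.0, -0.2]
grip_width: 0.503
time: 64.15
position: [0.5399, 0.3209, 0.3019]
tool_rot: [2.103, 2.334, 0.001]
ft_force: [0.3, 0.3, 0.2]
grip_width: 0.5
time: 65.15
position: [0.5106, 0.115, 0.3016]
tool_rot: [2.103, 2.334, 0.001]
ft_force: [-0.4, 0.4, 0.3]
grip_width: 0.501
[0.51094716 0.11245595 0.30204333] [0.40831116 0.60933567 0.44817612] 65.25
top 172 [182.2 204.2]
top 396 [157.4 210. ]
top 339 [172.6 248.7]
side 220 [224.8 164.6]
side 70 [240.5 166.8]
side 146 [206.9 176.4]
side 113 [272.8 206.4]
```

View pics/s14.png

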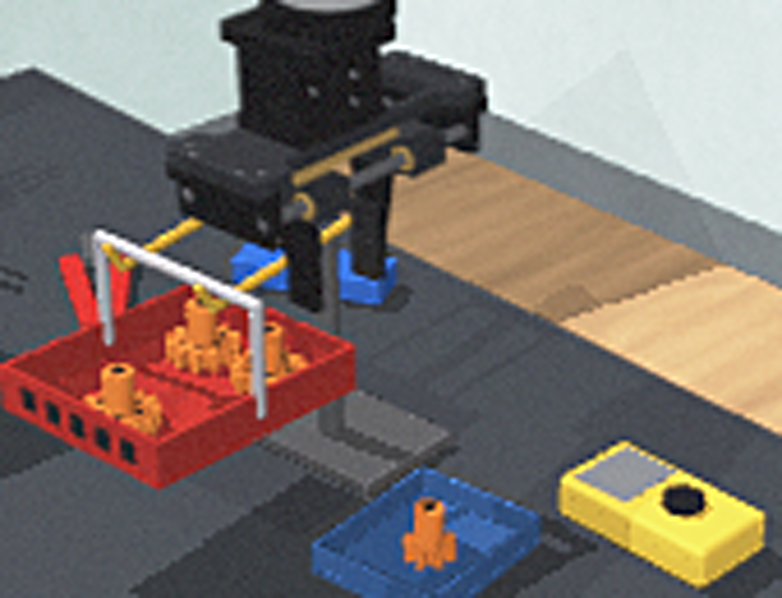

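The basket hangs level on both prongs with three gears flat in it, and gear8 is in the tray. I'll check that it is at rest before handing in.

```bash
python3 -m inch '[[[0,0,-5],[0,0,0]],[[0,0,-5],[0,0,0]],[[0,0,0],[0,0,0]],[[0,0,0],[0,0,0]],[[0,0,0],[0,0,0]],[[0,0,0],[0,0,0]],[[0,0,0],[0,0,0]],[[0,0,0],[0,0,0]],[[0,0,0],[0,0,0]],[[0,0,0],[0,0,0]]]' | head -1
python3 - <<'E'
from gears import *
ds=snap("side","s15");o=dict(np.load("pics/s14.npz"));a=dict(np.load("pics/side0.npz"))
print(cv2.absdiff(ds["image"],o["image"])[140:260,170:255].mean())
for n,l in gears(ds,ds).items():
    if n=="side":
        for q in l: print(q[0],q[1])
# bystanders: image difference against the start, at bottle / meter / screwdriver pixels
for n,(u0,v0,u1,v1) in dict(bottle=(385,210,415,262),meter=(298,183,350,220),driver=(160,185,176,228)).items(): print(n,cv2.absdiff(ds["image"],a["image"])[v0:v1,u0:u1].mean().round(1))
E
```

```text
time: 66.25
3.4702941176470588
220 [224.8 164.6]
70 [240.5 166.8]
147 [207.  176.4]
113 [272.8 206.4]
bottle 2.6
meter 5.5
driver 3.2
```

At rest (blobs moved less than 0.1 px in 1 s), with the bystanders unchanged. Handing in.

```bash
python3 -c "
from bench import close_job
print(close_job())"
```

```text
the job is handed in; nothing more can be done
None
```

I sorted the gears, proved one and hung the basket, then handed the job in at about 66 s. No verdict was reported, so everything below is from my own checks.

- **Sorting:** There were four loose gears. The single eight-tooth gear is in the blue tray, and the three twelve-tooth gears lie flat on the basket floor, none piled.
- **Proving:** One twelve-tooth gear went down on the post with no interference and met the plate at the expected height. I turned it 114° and the master went round about 105° by the red mark in the picture. My automatic search for the mark found nothing, so that angle is read by eye.
- **Hanging:** In the pictures the basket hangs level on both prongs. It was at rest: the gears in it moved less than 0.1 px over a second. The gripper is clear.
- **Bystanders:** The bottle, meter and screwdriver look unchanged against the first picture.
- **Disagreements:** The top and side cameras differed by 2–5 mm on some points. I settled these by where the gripper centred on the gear hubs and by refitting the hook. I never measured how far the handle sits from the hook seat after release; it looked right in the last picture.

I viewed 14 pictures, which used the whole budget.

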